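Open the skewer canister and lay the skewers out

ROBOT

A 6-joint arm with a two-finger parallel gripper is mounted at the origin on the work surface. World frame = base frame: x ahead of the robot, y to its left, z up, the work surface at z = 0. Lengths are in mm, angles in rad, forces in N, time in s.
With the tool pointing down it reaches from about 350 to 775 mm from the base axis. Payload 7.3 kg.
Tool frame: the origin (TCP) lies between the finger pads; the fingertips stand 25 mm ahead of it and the grasp point (between the pads) lies 6 mm ahead of it; z points along the fingers, y is the line along which they close (so a half turn about z gives the same grasp; the last joint's range is limited). The gripper opens to 92 mm and grips with 3 to 60 N. Pads are 19 mm wide; open, the fingers measure 130 mm over their backs; the gripper's body (75 mm by 190 mm) begins 47 mm behind the grasp point.
Start: joints at [1.034, 0.342, 1.524, -0, 1.275, -0.146], TCP at [199.974, 485.441, 251.741] pointing down, gripper open.
Joint ranges: [-2.53, 2.53], [-0.77, 2.02], [0.04, 2.7], [-1, 4.14], [0.28, 2.66], [-3.11, 3.11]. Speed limits (rad/s): [2.57, 2.57, 3.14, 3.14, 3.14, 3.14].

INTERFACE

Orientations are given as [roll, pitch, yaw] about the fixed x, y, z axes, in that order (R = Rz(yaw) Ry(pitch) Rx(roll)).
In Python, from plant import bot gives the robot as it stands.
- The arm moves only by the tool play_rows, never from a script. Its argument "commands" is a list of rows, each an object of numbers: "x", "y", "z": the shift along the tool's x, y, z in m; "twist": the turn about the tool's z in degrees. In form: [{"x": .., "y": .., "z": .., "twist": ..}, ...]. A call has exactly 8 rows; each row is the pose to reach, as a shift and turn from the pose commanded when the call began, along the tool's axes at that moment; what a row does not reach only later rows make up. A row lasts 1/10 s, in which the tool goes at most 50 mm and 8.59 degrees, less where a joint would pass 70% of its speed; a pose out of reach is approached as far as the arm can. A call with a gripper value outside its range is refused whole. "jaw" is the closure, from 0 (fully open) to 1 (shut), set as the call begins (left out, the last holds). The fingers move at their own pace and stop on an object; the grip force is fixed at half the most. Time passes only in rows, so rows that repeat a pose let the fingers close, or fill a call up. It gives the time, the measured TCP pose, the force, the opening and the grip force at its end, in the units of the state.
- bot.get_obs(): the state, without advancing time (a new reading comes with each control period).
- bot.capture(name): name is "scene" or "top" or "wrist"; returns a dict with "pixels" (420x560x3 uint8, red, green, blue), "fx", "fy", "cx", "cy" (pixels), "k1" (the pictures are not rectified: a ray, as slopes to the right and down, at radius r is drawn at 1 + k1 r^2 times it, then the intrinsics apply), "eye" and "rotation" of the camera in the world. Camera axes: x right, y down, z forward; pixel columns grow to the right and rows downward; lengths in mm; the calibration is good to about 2 mm. A picture is of the moment at which its call begins. There is no depth.
- bot.close_job(): hands the job in; it is judged then, once.
The state is a dict: "time": time; "joint_positions": joint angles; "dq": joint speeds; "tau": joint torques, N m; "tool_pos": TCP position; "tcp_rot": TCP orientation; "contact_force": force on the tool from outside, world axes, zero at the start; "moment": the same for the moment, N m; "grip_width": finger opening in mm; "finger_force": force on a finger pad.
Only numpy, scipy, OpenCV 4.12 (cv2) and the standard library are available. Lean on these libraries where they do the work, as an engineer would, in place of code of your own. Each camera call takes 0.05 s, during which the arm holds its last target. There are 200 camera calls.

TASK

Unscrew the lid of the metal canister (counter-clockwise, regripping as often as needed), lift it off and stand it rim down on the cork trivet, wholly on the cork. Then pull every skewer out of the canister and lay them all down inside the tray. Leave the pot and its cover, the kettle and the rice paddle alone; if something gets knocked out of place, put it right.

Things in the scene. Friction and masses are not known exactly. Their poses are not given: they have to be found in the camera images.
- canister: Round aluminium canister, 106 mm across, bolted to the strip between the grates. Origin: centre of its base, z up. Under the lid, on its 78 mm neck, is a steel plate, top 90 mm above the base, with four 8.5 mm square holes 27 mm from the axis, on the diagonals of its x and y; each can hold a skewer.
- thread (a joint): Turn of the screw thread (a collar on the canister's neck that goes round with the lid), rad: 0 = lid screwed on, growing as the lid turns counter-clockwise seen from above, to a stop at 5.1. Stiff (0.15 N m), stays where left. The lid is held down until about 4.9; from there to the stop it lifts straight off.
- lid: Tall screw lid: aluminium inverted cup, 108 mm across, 75 mm high, 0.3 kg. Origin: centre of its lower rim, z up. On top a wooden bar grip, 60 mm long (lid x), 16 mm thick (lid y), 75 to 107 mm above the rim. Screwed on, the rim is 70 mm above the canister's base. It covers the skewer handles by 65 mm: once unscrewed, lift it 75 mm straight up before going sideways.
- trivet: Flat round cork trivet, 170 mm across, 10 mm thick, fixed on a grate; origin at the centre of its underside (35 mm above the hob).
- tray: Loose square dark steel tray, 220 x 220 mm outside, rim 22 mm high, walls and floor 5 mm thick, 0.7 kg, standing on a grate. Origin at the centre of its underside, x and y along its sides. Tray and trivet may each be on the left or the right grate.
- skewer0: Kebab skewer, 30 g: square wooden handle 14 x 14 x 45 mm and a steel shaft 5 mm thick, 70 mm long. Origin: on its axis where handle and shaft meet; z along the handle, x and y square to its faces. At first it stands upright in a hole of the canister, handle up on the plate, under the lid, faces about square to the line to the canister's axis; may be absent (None).
- skewer0_tip (a point): Tip of the shaft of skewer0 (70 mm along -z from its origin).
- skewer0_end (a point): Outer end of the handle of skewer0 (45 mm along +z from its origin).
- skewer1: Kebab skewer, 30 g: square wooden handle 14 x 14 x 45 mm and a steel shaft 5 mm thick, 70 mm long. Origin: on its axis where handle and shaft meet; z along the handle, x and y square to its faces. At first it stands upright in a hole of the canister, handle up on the plate, under the lid, faces about square to the line to the canister's axis; may be absent (None).
- skewer1_tip (a point): Tip of the shaft of skewer1 (70 mm along -z from its origin).
- skewer1_end (a point): Outer end of the handle of skewer1 (45 mm along +z from its origin).
- skewer2: Kebab skewer, 30 g: square wooden handle 14 x 14 x 45 mm and a steel shaft 5 mm thick, 70 mm long. Origin: on its axis where handle and shaft meet; z along the handle, x and y square to its faces. At first it stands upright in a hole of the canister, handle up on the plate, under the lid, faces about square to the line to the canister's axis; may be absent (None).
- skewer2_tip (a point): Tip of the shaft of skewer2 (70 mm along -z from its origin).
- skewer2_end (a point): Outer end of the handle of skewer2 (45 mm along +z from its origin).
- skewer3: Kebab skewer, 30 g: square wooden handle 14 x 14 x 45 mm and a steel shaft 5 mm thick, 70 mm long. Origin: on its axis where handle and shaft meet; z along the handle, x and y square to its faces. At first it stands upright in a hole of the canister, handle up on the plate, under the lid, faces about square to the line to the canister's axis; may be absent (None).
- skewer3_tip (a point): Tip of the shaft of skewer3 (70 mm along -z from its origin).
- skewer3_end (a point): Outer end of the handle of skewer3 (45 mm along +z from its origin).
- pot: Heavy aluminium pot, 180 mm across, 110 mm high, on the far end of a grate; origin at the centre of its base. Leave it alone.
- cover: Domed glass cover on the pot, 188 mm across, with a black knob; origin at the centre of its underside. Leave it alone.
- kettle: Stainless tea kettle, about 150 mm across, on the far end of the other grate; origin at the centre of its base. Leave it alone.
- paddle: Wooden rice paddle, about 245 mm long, 8 mm thick, lying on the steel strip beyond the canister; origin near its middle. Leave it alone.

How it is judged (in metres and radians):
On the way, in this order (a step that is already met when the one before it is completed fails the run):
1. the lid is unscrewed while still on the canister (value of joint thread above 4.7 rad and horizontal distance between lid and canister below 0.02 m and z of lid in the frame of canister below 0.1 m), for 0.1 s.
2. the lid stands rim down on the trivet, let go (horizontal distance between lid and trivet below 0.035 m and angle between lid's own z axis and vertical below 0.1 rad and z of lid in the frame of trivet between 0.004 and 0.014 m and linear speed of lid below 0.03 m/s and contact force between the fingers and lid below 0.2 N), for 0.2 s.
At the end, for the whole second after the job is handed in: Lid upright (0.1 rad) rim down on the trivet, centres within 35 mm; every skewer present lies in the tray: tip and handle end within 108 mm of the tray's centre along its x and y and under 40 mm above its underside; tray level; all at rest (horizontal distance between lid and trivet below 0.035 m and angle between each of lid, tray's own z axis and vertical below 0.1 rad and z of lid in the frame of trivet between 0.004 and 0.014 m and linear speed of each of lid, skewer0, skewer1, skewer2, skewer3, tray below 0.03 m/s and x of skewer0_tip in the frame of tray between -0.108 and 0.108 m and y of skewer0_tip in the frame of tray between -0.108 and 0.108 m and z of skewer0_tip in the frame of tray between 0 and 0.04 m and x of skewer0_end in the frame of tray between -0.108 and 0.108 m and y of skewer0_end in the frame of tray between -0.108 and 0.108 m and z of skewer0_end in the frame of tray between 0 and 0.04 m and x of skewer1_tip in the frame of tray between -0.108 and 0.108 m and y of skewer1_tip in the frame of tray between -0.108 and 0.108 m and z of skewer1_tip in the frame of tray between 0 and 0.04 m and x of skewer1_end in the frame of tray between -0.108 and 0.108 m and y of skewer1_end in the frame of tray between -0.108 and 0.108 m and z of skewer1_end in the frame of tray between 0 and 0.04 m and x of skewer2_tip in the frame of tray between -0.108 and 0.108 m and y of skewer2_tip in the frame of tray between -0.108 and 0.108 m and z of skewer2_tip in the frame of tray between 0 and 0.04 m and x of skewer2_end in the frame of tray between -0.108 and 0.108 m and y of skewer2_end in the frame of tray between -0.108 and 0.108 m and z of skewer2_end in the frame of tray between 0 and 0.04 m and x of skewer3_tip in the frame of tray between -0.108 and 0.108 m and y of skewer3_tip in the frame of tray between -0.108 and 0.108 m and z of skewer3_tip in the frame of tray between 0 and 0.04 m and x of skewer3_end in the frame of tray between -0.108 and 0.108 m and y of skewer3_end in the frame of tray between -0.108 and 0.108 m and z of skewer3_end in the frame of tray between 0 and 0.04 m); the robot touches nothing.
It fails at once if the pot is pushed aside (more than 30 mm) (distance of pot from where it was at the start of the episode above 0.03 m).
It fails at once if the cover is pushed aside (more than 30 mm) (distance of cover from where it was at the start of the episode above 0.03 m).
It fails at once if the kettle is pushed aside (more than 30 mm) (distance of kettle from where it was at the start of the episode above 0.03 m).
It fails at once if the paddle is pushed aside (more than 40 mm) (distance of paddle from where it was at the start of the episode above 0.04 m).
Of skewer0, skewer1, skewer2, skewer3 only 3 to 4 are there at a start; the rules pass over those that are not, and their reading is None.
At some moment in a run one of tray, lid may be knocked a few centimetres aside while the robot is not near it.
It also fails if it takes over 210 s, if anything falls off the work surface, if the arm or the gripper's body presses on something with over 40 N, if the wrist force passes 120 N, or if a joint passes its speed limit or range.

## Working session

There is one attempt and no reset: what is moved stays moved. The work goes in short steps, Python scripts to look and compute and a tool call to move; the robot and the scene stay as the last step left them, time stands still between calls to the robot, and variables do not carry over. Pictures are saved under pics/ and viewed, at most 14 in all, crops included, and the job is handed in when it is done.

Besides the shell and the picture viewer there is one more tool, called after "Emit:" as name([rows], argument=value, ...), one row to a line, values as JSON. play_rows: Moves the arm, as the interface text tells. Its arguments: {"type":"object","properties":{"commands":{"type":"array"},"jaw":{"type":"number"}},"required":["commands"]}

```bash
mkdir -p pics; ls; cat > h.py <<'E'
import numpy as np, cv2
from plant import bot
def snap(n,f=None):
    c=bot.capture(n)
    if f: cv2.imwrite('pics/'+f,c['pixels'][:,:,::-1])
    return c
def ray(c,u,v):
    x=(u-c['cx'])/c['fx'];y=(v-c['cy'])/c['fy'];rd=np.hypot(x,y);r=rd
    for _ in range(30): r=rd/(1+c['k1']*r*r)
    s=r/rd if rd>0 else 1
    return np.array(c['rotation'])@np.array([x*s,y*s,1])
def at(c,u,v,z):
    d=ray(c,u,v);e=np.array(c['eye']);return (e+d*(z-e[2])/d[2]).round(1)
def proj(c,p):
    q=np.array(c['rotation']).T@(np.array(p,float)-c['eye']);x,y=q[:2]/q[2]
    s=1+c['k1']*(x*x+y*y);return np.array([c['fx']*x*s+c['cx'],c['fy']*y*s+c['cy']]).round(1)
E
python3 - <<'E'
from h import *
for n in('scene','top'):
    c=snap(n,n+'0.png');print({k:v for k,v in c.items() if k!='pixels'})
print(bot.get_obs())
E
```

```text
pics
{'fx': 451.827466680949, 'fy': 451.827466680949, 'cx': 277.25633809371203, 'cy': 207.36835259212023, 'k1': 0.0289683036185414, 'eye': array([1183.0514429 ,  146.42648403,  987.68927555]), 'rotation': array([-2.52191762,  0.01035532,  1.81467756])}
{'fx': 435.3897687388922, 'fy': 435.3897687388922, 'cx': 281.61448039403433, 'cy': 212.93575617934675, 'k1': -0.06576421031366081, 'eye': array([ 430.92042904,   -6.39815629, 1045.08994257]), 'rotation': array([-2.96708238, -0.00898439, -1.58498804])}
{'time': 0.1, 'joint_positions': array([ 1.03402778e+00,  3.42663840e-01,  1.52494207e+00, -1.27215974e-05,
        1.27538226e+00, -1.46020566e-01]), 'dq': array([ 0.00055691, -0.00185941, -0.00304318,  0.000137  ,  0.00078218,
        0.0008244 ]), 'tau': array([ 1.99054593e-03, -4.32002413e+01, -2.44695157e+01,  7.21337646e-02,
        5.26502717e-02, -2.38981647e-05]), 'tool_pos': array([199.78243829, 485.14115182, 251.10164416]), 'tcp_rot': array([-3.14021021e+00, -1.91015857e-04,  2.75084825e+00]), 'contact_force': array([ 0.450474  , -0.85483145,  0.22086248]), 'moment': array([ 0.01262088, -0.04609466,  0.0092533 ]), 'finger_force': 0.0, 'grip_width': 91.94514118321466}
```

```bash
python3 - <<'E'
s=open('h.py').read()
s=s.replace("    return c\ndef ray","    c['rotation']=Rot.from_euler('xyz',c['rotation']).as_matrix()\n    return c\ndef ray").replace("from plant","from scipy.spatial.transform import Rotation as Rot\nfrom plant")
open('h.py','w').write(s)
E
```

```text
(no output)
```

View pics/top0.png

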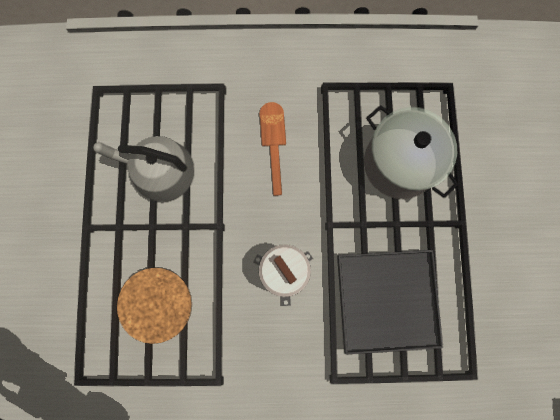

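View pics/scene0.png

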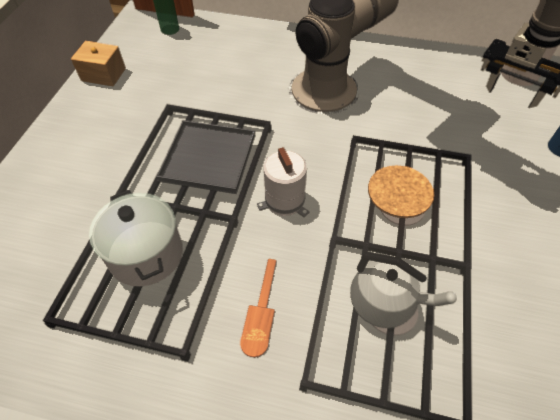

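```bash
python3 - <<'E'
from h import *
c=snap('top');s=snap('scene')
print('bar ends @177',at(c,277,257,177),at(c,293,283,177),'lid top ctr@145',at(c,284.5,270,145))
print('scene bar @177',at(s,282,150,177),at(s,291,167,177),'lid ctr',at(s,285,166,145))
print('trivet',at(c,154,305,45),at(s,401,191,45))
for p in((338,255),(435,250),(441,346),(345,352)):print(at(c,*p,57))
for p in((175,124),(255,129),(236,191),(160,186)):print(at(s,*p,57))
E
```

```text
bar ends @177 [494.9  -5.9 177. ] [443.2 -36.8 177. ] lid top ctr@145 [470.4 -21.  145. ]
scene bar @177 [455.5 -31.4 177. ] [503.    1.9 177. ] lid ctr [476.5 -18.8 145. ]
trivet [399.3 273.8  45. ] [405.9 276.6  45. ]
[ 506.3 -144.5   57. ]
[ 514.1 -368.9   57. ]
[ 299.7 -368.3   57. ]
[ 292.4 -152.9   57. ]
[ 321.1 -385.2   57. ]
[ 286.4 -152.8   57. ]
[ 515.4 -140.2   57. ]
[ 546.3 -338.8   57. ]
```

```bash
cat >> h.py <<'E'
def st(): 
    o=bot.get_obs();print('t',o['time'],'tcp',o['tool_pos'].round(1),'rpy',np.degrees(o['tcp_rot']).round(1),'j',o['joint_positions'].round(2),'F',o['contact_force'].round(1),'w',round(float(o['grip_width']),1),'ff',round(float(o['finger_force']),1));return o
def go(x,y,z,yaw=None,o=None,start=None):
    """tool-frame shift (m) and twist to world target"""
    if start is None:
        o=bot.get_obs();p=o['tool_pos'];rot=o['tcp_rot'];R=Rot.from_euler('xyz',rot).as_matrix();y0=np.degrees(rot[2])
    else:
        p=np.array(start[:3]);y0=start[3];R=Rot.from_euler('xyz',[180,0,y0],degrees=True).as_matrix()
    d=R.T@(np.array([x,y,z])-p)
    tw=0 if yaw is None else y0-yaw
    print('shift',(d/1000).round(4),'twist',round(tw,1),round(tw-360,1),round(tw+360,1))
E
python3 -c "
from h import *
st();go(471,-20,290,33)"
```

```text
t 0.2 tcp [199.9 485.2 251.3] rpy [-179.9   -0.   157.6] j [ 1.03  0.34  1.52 -0.    1.28 -0.15] F [-0.4 -0.9  0. ] w 92.3 ff 0.0
shift [-0.4431 -0.3639 -0.0384] twist 124.6 -235.4 484.6
```

Emit:
play_rows([
  {"x": -0.055,"y": -0.045,"z": -0.01,"twist": 8},
  {"x": -0.09,"y": -0.075,"z": -0.02,"twist": 16},
  {"x": -0.125,"y": -0.105,"z": -0.038,"twist": 24},
  {"x": -0.16,"y": -0.135,"z": -0.038,"twist": 32},
  {"x": -0.195,"y": -0.165,"z": -0.038,"twist": 40},
  {"x": -0.23,"y": -0.195,"z": -0.038,"twist": 48},
  {"x": -0.265,"y": -0.22,"z": -0.038,"twist": 56},
  {"x": -0.3,"y": -0.245,"z": -0.038,"twist": 64},
])

```text
time: 1.0
tool_pos: [384.6, 142.5, 289.9]
tcp_rot: [3.141, -0.0, 1.627]
contact_force: [0.4, 0.5, -0.0]
grip_width: 91.8
finger_force: 0.0
```

```bash
python3 -c "
from h import *
st();go(471,-20,290,33)"
```

```text
t 1.0 tcp [384.6 142.5 289.9] rpy [180.   -0.   93.2] j [ 0.17  0.1   1.74 -0.    1.31  0.11] F [ 0.4  0.5 -0. ] w 91.8 ff 0.0
shift [-0.1671  0.0771 -0.    ] twist 60.2 -299.8 420.2
```

Emit:
play_rows([
  {"x": -0.03,"y": 0.014,"z": 0,"twist": 8},
  {"x": -0.06,"y": 0.028,"z": 0,"twist": 16},
  {"x": -0.09,"y": 0.042,"z": 0,"twist": 24},
  {"x": -0.12,"y": 0.056,"z": 0,"twist": 32},
  {"x": -0.145,"y": 0.067,"z": 0,"twist": 40},
  {"x": -0.16,"y": 0.074,"z": 0,"twist": 48},
  {"x": -0.167,"y": 0.077,"z": 0,"twist": 56},
  {"x": -0.167,"y": 0.077,"z": 0,"twist": 60.2},
])

```text
time: 1.8
tool_pos: [471.7, -18.3, 289.3]
tcp_rot: [-3.141, 0.001, 0.577]
contact_force: [-0.5, 0.6, -0.6]
grip_width: 92.1
finger_force: 0.0
```

```bash
python3 -c "
from h import *
st();c=snap('wrist','w1.png');st();print(c['eye'],c['rotation'])
print(proj(c,[471,-20,177]))"
```

```text
t 1.8 tcp [471.7 -18.3 289.3] rpy [-180.    0.   33.] j [-0.2   0.22  1.59 -0.    1.33  0.79] F [-0.5  0.6 -0.6] w 92.1 ff 0.0
t 1.85 tcp [471.5 -17.8 289.4] rpy [-180.     0.    32.9] j [-0.2   0.21  1.59  0.    1.33  0.8 ] F [-0.7  0.2  0.2] w 91.7 ff 0.0
[528.68202152  18.7349576  422.22746761] [[ 5.45459502e-01 -8.10928682e-01 -2.11822105e-01]
 [-8.38137052e-01 -5.27612717e-01 -1.38387510e-01]
 [ 4.62364729e-04  2.53020737e-01 -9.67460745e-01]]
[279.8 213.2]
```

View pics/w1.png

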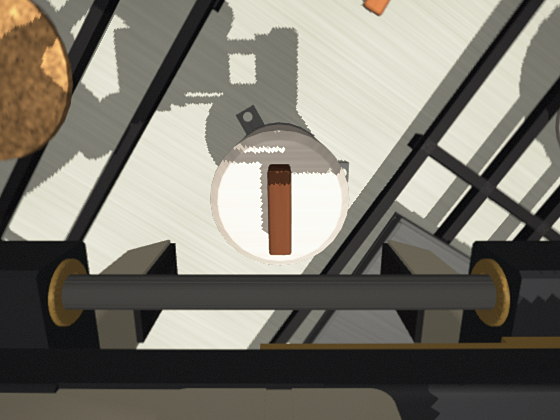

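```bash
python3 -c "
from h import *
c=snap('wrist')
for p in((269,165),(290,165),(269,254),(292,254)):print(at(c,*p,177))
go(471,-20,178,33)"
```

```text
[494.3   4.2 177. ]
[501.7  -7.3 177. ]
[442.  -29.2 177. ]
[450.6 -42.6 177. ]
shift [-0.0016  0.002   0.1114] twist 0.3 -359.7 360.3
```

Emit:
play_rows([
  {"x": -0.001,"y": 0.001,"z": 0.02,"twist": 0},
  {"x": -0.001,"y": 0.001,"z": 0.04,"twist": 0},
  {"x": -0.001,"y": 0.001,"z": 0.06,"twist": 0},
  {"x": -0.001,"y": 0.001,"z": 0.08,"twist": 0},
  {"x": -0.001,"y": 0.001,"z": 0.1,"twist": 0},
  {"x": -0.001,"y": 0.001,"z": 0.108,"twist": 0},
  {"x": -0.001,"y": 0.001,"z": 0.113,"twist": 0},
  {"x": -0.001,"y": 0.001,"z": 0.113,"twist": 0},
])

```text
time: 2.7
tool_pos: [471.1, -18.5, 176.7]
tcp_rot: [-3.141, 0.0, 0.584]
contact_force: [0.9, -0.3, -0.6]
grip_width: 91.8
finger_force: 0.0
```

Emit:
play_rows([
  {"x": 0,"y": 0,"z": 0,"twist": 0},
  {"x": 0,"y": 0,"z": 0,"twist": 0},
  {"x": 0,"y": 0,"z": 0,"twist": 0},
  {"x": 0,"y": 0,"z": 0,"twist": 0},
  {"x": 0,"y": 0,"z": 0,"twist": 0},
  {"x": 0,"y": 0,"z": 0,"twist": 0},
  {"x": 0,"y": 0,"z": 0,"twist": 0},
  {"x": 0,"y": 0,"z": 0,"twist": 0},
], jaw=1)

```text
time: 3.5
tool_pos: [471.1, -18.6, 176.7]
tcp_rot: [-3.142, -0.0, 0.583]
contact_force: [-0.2, 0.7, -0.4]
grip_width: 32.3
finger_force: 0.0
```

Emit:
play_rows([
  {"x": 0,"y": 0,"z": 0,"twist": 0},
  {"x": 0,"y": 0,"z": 0,"twist": 0},
  {"x": 0,"y": 0,"z": 0,"twist": -1},
  {"x": 0,"y": 0,"z": 0,"twist": -4},
  {"x": 0,"y": 0,"z": 0,"twist": -8},
  {"x": 0,"y": 0,"z": 0,"twist": -12},
  {"x": 0,"y": 0,"z": 0,"twist": -16},
  {"x": 0,"y": 0,"z": 0,"twist": -20},
])

```text
time: 4.3
tool_pos: [471.0, -18.6, 176.5]
tcp_rot: [-3.141, -0.0, 0.935]
contact_force: [0.2, -0.9, 0.2]
grip_width: 16.1
finger_force: 30.0
```

Emit:
play_rows([
  {"x": 0,"y": 0,"z": 0,"twist": -8.5},
  {"x": 0,"y": 0,"z": 0,"twist": -17},
  {"x": 0,"y": 0,"z": 0,"twist": -25.5},
  {"x": 0,"y": 0,"z": 0,"twist": -34},
  {"x": 0,"y": 0,"z": 0,"twist": -42.5},
  {"x": 0,"y": 0,"z": 0,"twist": -51},
  {"x": 0,"y": 0,"z": 0,"twist": -59.5},
  {"x": 0,"y": 0,"z": 0,"twist": -68},
])

```text
time: 5.1
tool_pos: [470.0, -18.7, 176.6]
tcp_rot: [-3.139, -0.001, 2.125]
contact_force: [-4.2, -2.7, 1.0]
grip_width: 15.8
finger_force: 30.1
```

Emit:
play_rows([
  {"x": 0,"y": 0,"z": 0,"twist": -8.5},
  {"x": 0,"y": 0,"z": 0,"twist": -17},
  {"x": 0,"y": 0,"z": 0,"twist": -25.5},
  {"x": 0,"y": 0,"z": 0,"twist": -34},
  {"x": 0,"y": 0,"z": 0,"twist": -42.5},
  {"x": 0,"y": 0,"z": 0,"twist": -51},
  {"x": 0,"y": 0,"z": 0,"twist": -59.5},
  {"x": 0,"y": 0,"z": 0,"twist": -68},
])

```text
time: 5.9
tool_pos: [470.2, -19.1, 176.6]
tcp_rot: [-3.141, -0.002, -2.971]
contact_force: [-4.0, -4.1, 2.4]
grip_width: 15.5
finger_force: 30.1
```

```bash
python3 -c "
from h import *
st();t=snap('top');w=snap('wrist');im=np.hstack([w['pixels'][60:360,60:460],cv2.resize(t['pixels'][210:330,210:370],(400,300))])
cv2.imwrite('pics/a2.png',im[:,:,::-1])"
```

```text
t 5.9 tcp [470.2 -19.1 176.6] rpy [-1.800e+02 -1.000e-01 -1.702e+02] j [-0.2   0.32  1.78 -0.    1.04 -1.94] F [-4.  -4.1  2.4] w 15.5 ff 30.1
```

View pics/a2.png

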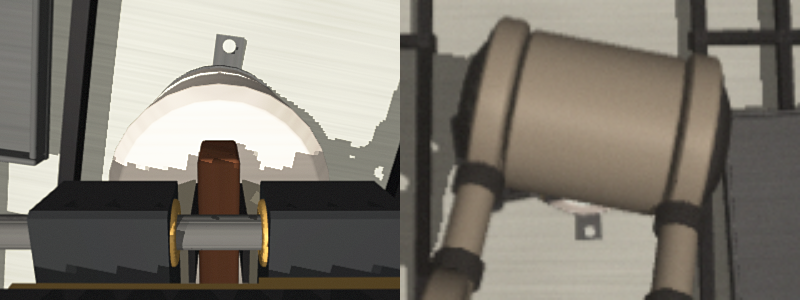

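Emit:
play_rows([
  {"x": 0,"y": 0,"z": 0,"twist": 0},
  {"x": 0,"y": 0,"z": 0,"twist": 0},
  {"x": 0,"y": 0,"z": 0,"twist": 0},
  {"x": 0,"y": 0,"z": 0,"twist": 0},
  {"x": 0,"y": 0,"z": 0,"twist": 0},
  {"x": 0,"y": 0,"z": 0,"twist": 0},
  {"x": 0,"y": 0,"z": 0,"twist": 0},
  {"x": 0,"y": 0,"z": 0,"twist": 0},
], jaw=0)

```text
time: 6.8
tool_pos: [471.1, -18.5, 176.7]
tcp_rot: [3.142, 0.0, -2.977]
contact_force: [-0.7, 0.1, 0.4]
grip_width: 75.5
finger_force: 0.0
```

Emit:
play_rows([
  {"x": 0,"y": 0,"z": 0,"twist": 0},
  {"x": 0,"y": 0,"z": 0,"twist": 8},
  {"x": 0,"y": 0,"z": 0,"twist": 16},
  {"x": 0,"y": 0,"z": 0,"twist": 24},
  {"x": 0,"y": 0,"z": 0,"twist": 32},
  {"x": 0,"y": 0,"z": 0,"twist": 40},
  {"x": 0,"y": 0,"z": 0,"twist": 48},
  {"x": 0,"y": 0,"z": 0,"twist": 56},
])

```text
time: 7.6
tool_pos: [471.1, -18.6, 176.7]
tcp_rot: [3.141, -0.0, 2.323]
contact_force: [0.4, -0.2, 0.1]
grip_width: 91.8
finger_force: 0.0
```

Emit:
play_rows([
  {"x": 0,"y": 0,"z": 0,"twist": 8},
  {"x": 0,"y": 0,"z": 0,"twist": 16},
  {"x": 0,"y": 0,"z": 0,"twist": 24},
  {"x": 0,"y": 0,"z": 0,"twist": 32},
  {"x": 0,"y": 0,"z": 0,"twist": 40},
  {"x": 0,"y": 0,"z": 0,"twist": 48},
  {"x": 0,"y": 0,"z": 0,"twist": 56},
  {"x": 0,"y": 0,"z": 0,"twist": 64},
])

```text
time: 8.4
tool_pos: [471.1, -18.6, 176.7]
tcp_rot: [3.142, -0.0, 1.206]
contact_force: [0.2, -1.3, 0.8]
grip_width: 91.3
finger_force: 0.0
```

Emit:
play_rows([
  {"x": 0,"y": 0,"z": 0,"twist": 8},
  {"x": 0,"y": 0,"z": 0,"twist": 16},
  {"x": 0,"y": 0,"z": 0,"twist": 24},
  {"x": 0,"y": 0,"z": 0,"twist": 32},
  {"x": 0,"y": 0,"z": 0,"twist": 40},
  {"x": 0,"y": 0,"z": 0,"twist": 48},
  {"x": 0,"y": 0,"z": 0,"twist": 55},
  {"x": 0,"y": 0,"z": 0,"twist": 60},
])

```text
time: 9.2
tool_pos: [471.1, -18.6, 176.7]
tcp_rot: [-3.142, -0.0, 0.16]
contact_force: [0.4, -0.1, -0.6]
grip_width: 91.7
finger_force: 0.0
```

```bash
python3 -c "
from h import *
st();w=snap('wrist')
cv2.imwrite('pics/a3.png',w['pixels'][60:420,60:500,::-1])"
```

```text
t 9.2 tcp [471.1 -18.6 176.7] rpy [-180.    -0.     9.1] j [-0.2   0.33  1.78  0.    1.04  1.21] F [ 0.4 -0.1 -0.6] w 91.7 ff 0.0
```

View pics/a3.png

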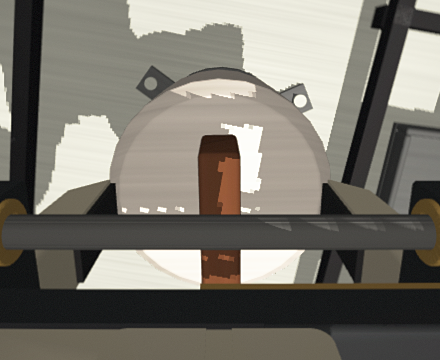

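Emit:
play_rows([
  {"x": 0,"y": 0,"z": 0,"twist": 0},
  {"x": 0,"y": 0,"z": 0,"twist": 0},
  {"x": 0,"y": 0,"z": 0,"twist": 0},
  {"x": 0,"y": 0,"z": 0,"twist": 0},
  {"x": 0,"y": 0,"z": 0,"twist": 0},
  {"x": 0,"y": 0,"z": 0,"twist": 0},
  {"x": 0,"y": 0,"z": 0,"twist": 0},
  {"x": 0,"y": 0,"z": 0,"twist": 0},
], jaw=1)

```text
time: 10.05
tool_pos: [471.1, -18.6, 176.7]
tcp_rot: [-3.142, -0.0, 0.164]
contact_force: [0.1, -0.1, -0.5]
grip_width: 32.4
finger_force: 0.0
```

Emit:
play_rows([
  {"x": 0,"y": 0,"z": 0,"twist": 0},
  {"x": 0,"y": 0,"z": 0,"twist": 0},
  {"x": 0,"y": 0,"z": 0,"twist": 0},
  {"x": 0,"y": 0,"z": 0,"twist": -8},
  {"x": 0,"y": 0,"z": 0,"twist": -16},
  {"x": 0,"y": 0,"z": 0,"twist": -24},
  {"x": 0,"y": 0,"z": 0,"twist": -32},
  {"x": 0,"y": 0,"z": 0,"twist": -40},
])

```text
time: 10.85
tool_pos: [470.6, -19.2, 176.8]
tcp_rot: [-3.141, 0.002, 0.868]
contact_force: [-2.1, -3.9, 2.7]
grip_width: 15.3
finger_force: 30.0
```

Emit:
play_rows([
  {"x": 0,"y": 0,"z": 0,"twist": -8},
  {"x": 0,"y": 0,"z": 0,"twist": -16},
  {"x": 0,"y": 0,"z": 0,"twist": -24},
  {"x": 0,"y": 0,"z": 0,"twist": -32},
  {"x": 0,"y": 0,"z": 0,"twist": -40},
  {"x": 0,"y": 0,"z": 0,"twist": -48},
  {"x": 0,"y": 0,"z": 0,"twist": -56},
  {"x": 0,"y": 0,"z": 0,"twist": -64},
])

```text
time: 11.65
tool_pos: [470.6, -19.0, 176.7]
tcp_rot: [-3.14, 0.0, 1.985]
contact_force: [-1.8, -2.0, 1.4]
grip_width: 15.9
finger_force: 30.0
```

Emit:
play_rows([
  {"x": 0,"y": 0,"z": 0,"twist": -5},
  {"x": 0,"y": 0,"z": 0,"twist": -10},
  {"x": 0,"y": 0,"z": 0,"twist": -15},
  {"x": 0,"y": 0,"z": 0,"twist": -20},
  {"x": 0,"y": 0,"z": 0,"twist": -25},
  {"x": 0,"y": 0,"z": 0,"twist": -29},
  {"x": 0,"y": 0,"z": 0,"twist": -31},
  {"x": 0,"y": 0,"z": 0,"twist": -31},
])

```text
time: 12.45
tool_pos: [470.4, -19.0, 176.7]
tcp_rot: [-3.14, -0.001, 2.52]
contact_force: [-3.3, -3.4, 2.5]
grip_width: 15.8
finger_force: 29.9
```

```bash
python3 -c "
from h import *
o=st();print(o['moment'])"
```

```text
t 12.45 tcp [470.4 -19.  176.7] rpy [-1.799e+02 -1.000e-01  1.444e+02] j [-0.2   0.32  1.78 -0.    1.04 -1.15] F [-3.3 -3.4  2.5] w 15.8 ff 29.9
[-0.74954159  0.7239149  -0.13763395]
```

Emit:
play_rows([
  {"x": 0,"y": 0,"z": 0,"twist": -1},
  {"x": 0,"y": 0,"z": 0,"twist": -1},
  {"x": 0,"y": 0,"z": 0,"twist": -1},
  {"x": 0,"y": 0,"z": -0.002,"twist": -1},
  {"x": 0,"y": 0,"z": -0.004,"twist": -1},
  {"x": 0,"y": 0,"z": -0.006,"twist": -1},
  {"x": 0,"y": 0,"z": -0.008,"twist": -1},
  {"x": 0,"y": 0,"z": -0.01,"twist": -1},
])

```text
time: 13.25
tool_pos: [471.3, -18.5, 186.9]
tcp_rot: [3.141, 0.0, 2.538]
contact_force: [-0.4, -0.1, -3.4]
grip_width: 15.7
finger_force: 29.9
```

```bash
python3 -c "
from h import *
o=st();print(o['moment'])"
```

```text
t 13.25 tcp [471.3 -18.5 186.9] rpy [180.    0.  145.4] j [-0.2   0.31  1.76  0.    1.06 -1.17] F [-0.4 -0.1 -3.4] w 15.7 ff 29.9
[-0.19385322  0.14055993 -0.06961243]
```

Emit:
play_rows([
  {"x": 0,"y": 0,"z": -0.01,"twist": 0},
  {"x": 0,"y": 0,"z": -0.025,"twist": 0},
  {"x": 0,"y": 0,"z": -0.04,"twist": 0},
  {"x": 0,"y": 0,"z": -0.055,"twist": 0},
  {"x": 0,"y": 0,"z": -0.07,"twist": 0},
  {"x": 0,"y": 0,"z": -0.085,"twist": 0},
  {"x": 0,"y": 0,"z": -0.095,"twist": 0},
  {"x": 0,"y": 0,"z": -0.1,"twist": 0},
])

```text
time: 14.05
tool_pos: [471.7, -18.3, 288.3]
tcp_rot: [3.14, 0.002, 2.538]
contact_force: [-0.6, 0.4, -2.1]
grip_width: 15.9
finger_force: 29.9
```

```bash
python3 -c "
from h import *
st();go(402,275,287)
w=snap('wrist','w4.png');print(proj(w,[402,275,45]))"
```

```text
t 14.05 tcp [471.7 -18.3 288.3] rpy [1.799e+02 1.000e-01 1.454e+02] j [-0.2   0.21  1.6   0.    1.33 -1.17] F [-0.6  0.4 -2.1] w 15.9 ff 29.9
shift [0.2238 0.2019 0.0012] twist 0 -360 360
[510.6 -79.1]
```

View pics/w4.png

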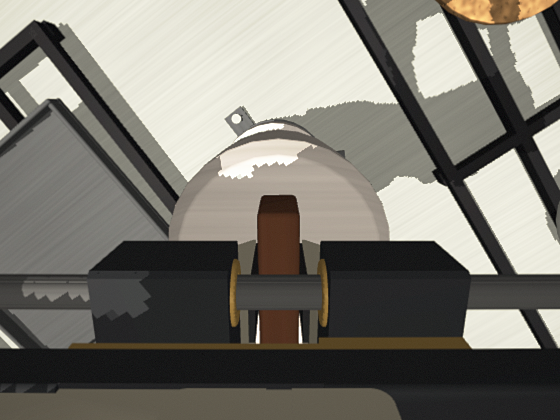

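Emit:
play_rows([
  {"x": 0.018,"y": 0.016,"z": 0,"twist": 0},
  {"x": 0.046,"y": 0.041,"z": 0,"twist": 0},
  {"x": 0.079,"y": 0.071,"z": 0,"twist": 0},
  {"x": 0.112,"y": 0.101,"z": 0,"twist": 0},
  {"x": 0.145,"y": 0.131,"z": 0,"twist": 0},
  {"x": 0.178,"y": 0.161,"z": 0,"twist": 0},
  {"x": 0.206,"y": 0.186,"z": 0,"twist": 0},
  {"x": 0.224,"y": 0.202,"z": 0,"twist": 0},
])

```text
time: 14.9
tool_pos: [400.1, 277.4, 286.2]
tcp_rot: [-3.141, -0.001, 2.54]
contact_force: [1.2, -0.3, -1.5]
grip_width: 16.1
finger_force: 29.9
```

```bash
python3 -c "
from h import *
st();go(402,275,160)
t=snap('top');w=snap('wrist');s=snap('scene')
print(proj(s,[402,275,45]),proj(t,[402,275,45]),proj(t,[471,-19,90]))
a=cv2.resize(t['pixels'][200:350,80:330],(500,300));b=cv2.resize(s['pixels'][130:280,240:490],(500,300))
cv2.imwrite('pics/a5.png',np.vstack([a,b])[:,:,::-1])"
```

```text
t 14.9 tcp [400.1 277.4 286.2] rpy [-1.800e+02 -1.000e-01  1.455e+02] j [ 0.45  0.25  1.56  0.    1.33 -0.52] F [ 1.2 -0.3 -1.5] w 16.1 ff 29.9
shift [-0.003  -0.0009  0.1262] twist 0 -360 360
[400.5 189.8] [153.5 303.8] [283.2 270.8]
```

View pics/a5.png

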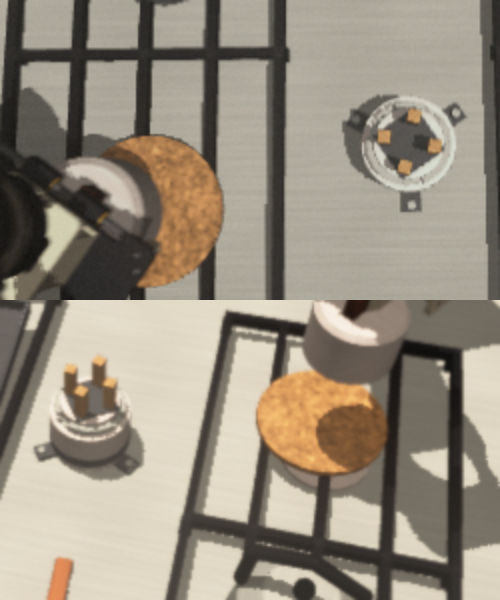

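Emit:
play_rows([
  {"x": -0.001,"y": -0.0,"z": 0.012,"twist": 0},
  {"x": -0.003,"y": -0.001,"z": 0.03,"twist": 0},
  {"x": -0.003,"y": -0.001,"z": 0.05,"twist": 0},
  {"x": -0.003,"y": -0.001,"z": 0.07,"twist": 0},
  {"x": -0.003,"y": -0.001,"z": 0.09,"twist": 0},
  {"x": -0.003,"y": -0.001,"z": 0.105,"twist": 0},
  {"x": -0.003,"y": -0.001,"z": 0.118,"twist": 0},
  {"x": -0.003,"y": -0.001,"z": 0.125,"twist": 0},
])

```text
time: 15.85
tool_pos: [403.1, 271.2, 160.5]
tcp_rot: [-3.14, -0.001, 2.537]
contact_force: [-0.5, 0.4, -2.4]
grip_width: 15.8
finger_force: 29.9
```

Emit:
play_rows([
  {"x": 0,"y": 0,"z": 0.001,"twist": 0},
  {"x": 0,"y": 0,"z": 0.002,"twist": 0},
  {"x": 0,"y": 0,"z": 0.003,"twist": 0},
  {"x": 0,"y": 0,"z": 0.004,"twist": 0},
  {"x": 0,"y": 0,"z": 0.005,"twist": 0},
  {"x": 0,"y": 0,"z": 0.006,"twist": 0},
  {"x": 0,"y": 0,"z": 0.007,"twist": 0},
  {"x": 0,"y": 0,"z": 0.007,"twist": 0},
])

```text
time: 16.65
tool_pos: [403.2, 272.4, 154.6]
tcp_rot: [-3.141, -0.0, 2.538]
contact_force: [-0.3, 1.0, -2.1]
grip_width: 16.0
finger_force: 29.9
```

Emit:
play_rows([
  {"x": 0,"y": 0,"z": 0.001,"twist": 0},
  {"x": 0,"y": 0,"z": 0.0015,"twist": 0},
  {"x": 0,"y": 0,"z": 0.002,"twist": 0},
  {"x": 0,"y": 0,"z": 0.0025,"twist": 0},
  {"x": 0,"y": 0,"z": 0.003,"twist": 0},
  {"x": 0,"y": 0,"z": 0.003,"twist": 0},
  {"x": 0,"y": 0,"z": 0.003,"twist": 0},
  {"x": 0,"y": 0,"z": 0.003,"twist": 0},
])

```text
time: 17.45
tool_pos: [403.3, 272.4, 151.7]
tcp_rot: [3.141, 0.0, 2.538]
contact_force: [0.5, -0.4, -2.9]
grip_width: 15.8
finger_force: 29.9
```

Emit:
play_rows([
  {"x": 0,"y": 0,"z": 0.001,"twist": 0},
  {"x": 0,"y": 0,"z": 0.0015,"twist": 0},
  {"x": 0,"y": 0,"z": 0.002,"twist": 0},
  {"x": 0,"y": 0,"z": 0.002,"twist": 0},
  {"x": 0,"y": 0,"z": 0.002,"twist": 0},
  {"x": 0,"y": 0,"z": 0.002,"twist": 0},
  {"x": 0,"y": 0,"z": 0.002,"twist": 0},
  {"x": 0,"y": 0,"z": 0.002,"twist": 0},
])

```text
time: 18.25
tool_pos: [403.4, 272.5, 151.5]
tcp_rot: [3.14, 0.001, 2.538]
contact_force: [-3.7, -1.2, 13.4]
grip_width: 15.5
finger_force: 29.9
```

Emit:
play_rows([
  {"x": 0,"y": 0,"z": -0.001,"twist": 0},
  {"x": 0,"y": 0,"z": -0.001,"twist": 0},
  {"x": 0,"y": 0,"z": -0.001,"twist": 0},
  {"x": 0,"y": 0,"z": -0.001,"twist": 0},
  {"x": 0,"y": 0,"z": -0.001,"twist": 0},
  {"x": 0,"y": 0,"z": -0.001,"twist": 0},
  {"x": 0,"y": 0,"z": -0.001,"twist": 0},
  {"x": 0,"y": 0,"z": -0.001,"twist": 0},
], jaw=0)

```text
time: 19.05
tool_pos: [403.3, 272.4, 150.7]
tcp_rot: [3.142, -0.0, 2.538]
contact_force: [1.0, 0.1, 0.6]
grip_width: 75.3
finger_force: 0.0
```

Emit:
play_rows([
  {"x": 0,"y": 0,"z": 0,"twist": 0},
  {"x": 0,"y": 0,"z": -0.01,"twist": 0},
  {"x": 0,"y": 0,"z": -0.03,"twist": 0},
  {"x": 0,"y": 0,"z": -0.055,"twist": 0},
  {"x": 0,"y": 0,"z": -0.08,"twist": 0},
  {"x": 0,"y": 0,"z": -0.105,"twist": 0},
  {"x": 0,"y": 0,"z": -0.125,"twist": 0},
  {"x": 0,"y": 0,"z": -0.14,"twist": 0},
])

```text
time: 19.85
tool_pos: [403.5, 272.5, 293.1]
tcp_rot: [3.139, 0.001, 2.538]
contact_force: [0.4, 0.6, -0.6]
grip_width: 91.4
finger_force: 0.0
```

```bash
python3 -c "
from h import *
st();go(471,-19,290,45)
w=snap('wrist');t=snap('top');s=snap('scene')
for c in(t,s):print(proj(c,[403,273,120]),proj(c,[471,-19,135]))
a=cv2.resize(t['pixels'][230:310,240:330],(450,400),interpolation=cv2.INTER_CUBIC);b=cv2.resize(s['pixels'][140:220,240:330],(450,400),interpolation=cv2.INTER_CUBIC)
cv2.imwrite('pics/a6.png',np.hstack([a[:,:400],b[:,:400]])[:,:,::-1])
cv2.imwrite('pics/a7.png',np.hstack([cv2.resize(w['pixels'],(400,300)),s['pixels'][120:420,160:560]])[:,:,::-1])"
```

```text
t 19.85 tcp [403.5 272.5 293.1] rpy [1.799e+02 1.000e-01 1.454e+02] j [ 0.44  0.24  1.55  0.    1.35 -0.53] F [ 0.4  0.6 -0.6] w 91.4 ff 0.0
shift [-0.2211 -0.2016  0.0029] twist 100.4 -259.6 460.4
[144.4 304.4] [283.5 269.9]
[406.1 171.4] [285.4 167. ]
```

View pics/a6.png

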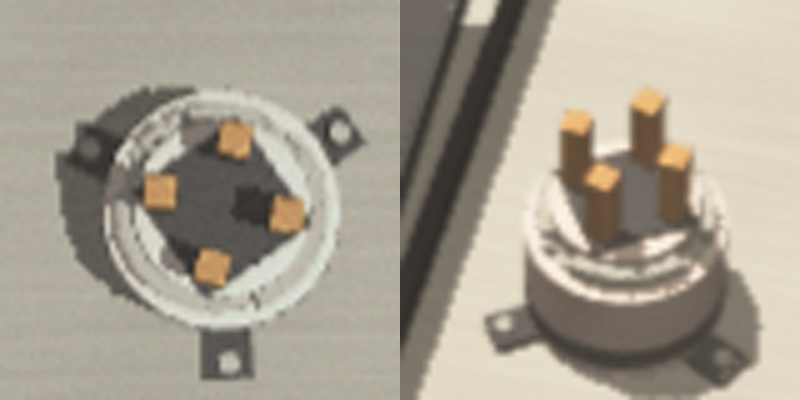

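View pics/a7.png

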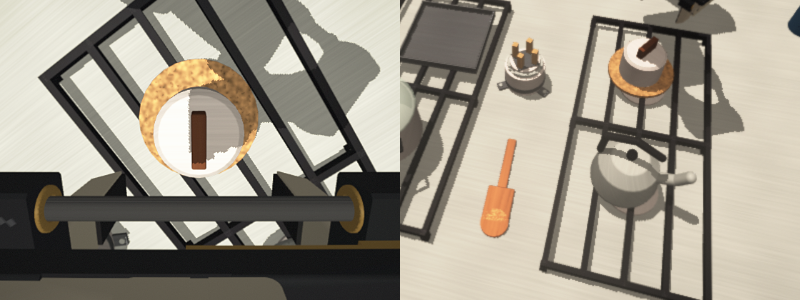

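```bash
python3 -c "
from h import *
t=snap('top');s=snap('scene')
for p in((287.2,258),(272,268),(297.6,273),(282.4,283.4)):print('t',at(t,*p,135))
for p in((280.6,176),(295.2,171.6),(275.4,164.6),(289.8,160.4)):print('s',at(s,*p,135))
for p in (((225,203)),):print(at(t,240+p[0]/5,230+p[1]/5,90))
"
```

```text
t [495.6 -27.1 135. ]
t [475.3   4.8 135. ]
t [464.2 -48.2 135. ]
t [443.3 -16.4 135. ]
s [501.7 -23.8 135. ]
s [479.8   7.7 135. ]
s [469.2 -45.1 135. ]
s [447.4 -13.4 135. ]
[471.5 -22.9  90. ]
```

```bash
python3 -c "
from h import *
go(445,-13,240,168.4)"
```

```text
shift [-0.1966 -0.2108  0.0502] twist -23.0 -383.0 337.0
```

Emit:
play_rows([
  {"x": -0.018,"y": -0.02,"z": 0,"twist": -2},
  {"x": -0.045,"y": -0.048,"z": 0,"twist": -5},
  {"x": -0.075,"y": -0.08,"z": 0.01,"twist": -9},
  {"x": -0.105,"y": -0.113,"z": 0.02,"twist": -13},
  {"x": -0.135,"y": -0.145,"z": 0.03,"twist": -17},
  {"x": -0.165,"y": -0.177,"z": 0.04,"twist": -21},
  {"x": -0.187,"y": -0.2,"z": 0.05,"twist": -23},
  {"x": -0.197,"y": -0.211,"z": 0.05,"twist": -23},
], jaw=0.55)

```text
time: 20.9
tool_pos: [444.7, -15.6, 238.5]
tcp_rot: [-3.141, -0.004, 2.938]
contact_force: [-0.2, -1.1, 0.3]
grip_width: 41.6
finger_force: 0.0
```

Emit:
play_rows([
  {"x": 0,"y": 0,"z": 0,"twist": 0},
  {"x": 0,"y": 0,"z": 0,"twist": 0},
  {"x": 0,"y": 0,"z": 0,"twist": 0},
  {"x": 0,"y": 0,"z": 0,"twist": 0},
  {"x": 0,"y": 0,"z": 0,"twist": 0},
  {"x": 0,"y": 0,"z": 0,"twist": 0},
  {"x": 0,"y": 0,"z": 0,"twist": 0},
  {"x": 0,"y": 0,"z": 0,"twist": 0},
])

```text
time: 21.7
tool_pos: [445.7, -13.1, 240.7]
tcp_rot: [3.142, 0.0, 2.939]
contact_force: [0.0, 0.5, -0.3]
grip_width: 41.4
finger_force: 0.0
```

```bash
python3 -c "
from h import *
st();c=snap('wrist','w8.png')
for p in((497.6,-24),(476.7,7.9),(465.9,-45.1),(445,-13.3)):print(proj(c,[*p,135]))
"
```

```text
t 21.7 tcp [445.7 -13.1 240.7] rpy [180.    0.  168.4] j [-0.2   0.21  1.74  0.    1.19 -1.57] F [ 0.   0.5 -0.3] w 41.4 ff 0.0
[277.9 286.8]
[318.  250.4]
[237.8 250.5]
[277.8 212.2]
```

View pics/w8.png

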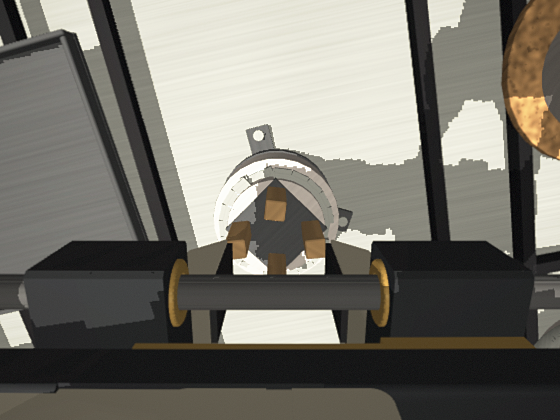

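Emit:
play_rows([
  {"x": 0,"y": -0.001,"z": 0.01,"twist": 0},
  {"x": 0,"y": -0.001,"z": 0.025,"twist": 0},
  {"x": 0,"y": -0.001,"z": 0.042,"twist": 0},
  {"x": 0,"y": -0.001,"z": 0.06,"twist": 0},
  {"x": 0,"y": -0.001,"z": 0.078,"twist": 0},
  {"x": 0,"y": -0.001,"z": 0.092,"twist": 0},
  {"x": 0,"y": -0.001,"z": 0.102,"twist": 0},
  {"x": 0,"y": -0.001,"z": 0.106,"twist": 0},
])

```text
time: 22.55
tool_pos: [444.8, -14.1, 133.5]
tcp_rot: [3.142, -0.002, 2.939]
contact_force: [-0.4, 0.2, -0.4]
grip_width: 41.3
finger_force: 0.0
```

Emit:
play_rows([
  {"x": 0,"y": 0,"z": 0,"twist": 0},
  {"x": 0,"y": 0,"z": 0,"twist": 0},
  {"x": 0,"y": 0,"z": 0,"twist": 0},
  {"x": 0,"y": 0,"z": 0,"twist": 0},
  {"x": 0,"y": 0,"z": 0,"twist": 0},
  {"x": 0,"y": 0,"z": 0,"twist": 0},
  {"x": 0,"y": 0,"z": 0,"twist": 0},
  {"x": 0,"y": 0,"z": 0,"twist": 0},
], jaw=1)

```text
time: 23.35
tool_pos: [445.8, -14.2, 135.1]
tcp_rot: [3.142, 0.001, 2.939]
contact_force: [0.1, -0.1, 5.6]
grip_width: 13.8
finger_force: 30.0
```

Emit:
play_rows([
  {"x": 0,"y": 0,"z": -0.005,"twist": 0},
  {"x": 0,"y": 0,"z": -0.02,"twist": 0},
  {"x": 0,"y": 0,"z": -0.04,"twist": 0},
  {"x": 0,"y": 0,"z": -0.06,"twist": 0},
  {"x": 0,"y": 0,"z": -0.08,"twist": 0},
  {"x": 0,"y": 0,"z": -0.1,"twist": 0},
  {"x": 0,"y": 0,"z": -0.12,"twist": 0},
  {"x": 0,"y": 0,"z": -0.137,"twist": 0},
])

```text
time: 24.15
tool_pos: [445.3, -14.1, 272.7]
tcp_rot: [3.141, 0.0, 2.939]
contact_force: [-0.3, 1.0, -0.5]
grip_width: 13.3
finger_force: 30.0
```

```bash
python3 -c "
from h import *
st();go(453,-199,250,182)
"
```

```text
t 24.15 tcp [445.3 -14.1 272.7] rpy [180.    0.  168.4] j [-0.2   0.18  1.69  0.    1.27 -1.57] F [-0.3  1.  -0.5] w 13.3 ff 30.0
shift [-0.0447 -0.1796  0.0227] twist -13.6 -373.6 346.4
```

Emit:
play_rows([
  {"x": -0.003,"y": -0.012,"z": 0.0,"twist": -2},
  {"x": -0.01,"y": -0.04,"z": 0.0,"twist": -4},
  {"x": -0.018,"y": -0.075,"z": 0.0,"twist": -6},
  {"x": -0.027,"y": -0.11,"z": 0.01,"twist": -8},
  {"x": -0.035,"y": -0.14,"z": 0.02,"twist": -10},
  {"x": -0.043,"y": -0.165,"z": 0.03,"twist": -12},
  {"x": -0.047,"y": -0.178,"z": 0.04,"twist": -13.6},
  {"x": -0.047,"y": -0.182,"z": 0.05,"twist": -13.6},
])

```text
time: 24.95
tool_pos: [454.7, -203.2, 220.9]
tcp_rot: [3.141, -0.001, -3.108]
contact_force: [-0.4, 0.7, -0.1]
grip_width: 13.8
finger_force: 30.0
```

```bash
python3 -c "
from h import *
st();go(456,-197,158,182);t=snap('top');s=snap('scene')
cv2.imwrite('pics/a9.png',np.hstack([cv2.resize(t['pixels'][200:380,260:500],(400,300)),cv2.resize(s['pixels'][90:240,110:310],(400,300))])[:,:,::-1])
print(proj(s,[292,-153,57]))
"
```

```text
t 24.95 tcp [ 454.7 -203.2  220.9] rpy [ 180.    -0.  -178.1] j [-0.57  0.32  1.64 -0.    1.18 -2.18] F [-0.4  0.7 -0.1] w 13.8 ff 30.0
shift [-0.0015  0.0061  0.0629] twist -360.1 -720.1 -0.1
[254.4 130.3]
```

View pics/a9.png

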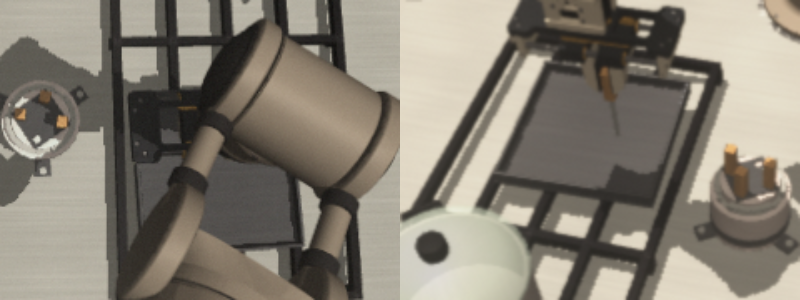

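Emit:
play_rows([
  {"x": -0.001,"y": 0,"z": 0.01,"twist": 0},
  {"x": -0.001,"y": 0,"z": 0.022,"twist": 0},
  {"x": -0.001,"y": 0,"z": 0.034,"twist": 0},
  {"x": -0.001,"y": 0,"z": 0.046,"twist": 0},
  {"x": -0.001,"y": 0,"z": 0.054,"twist": 0},
  {"x": -0.001,"y": 0,"z": 0.059,"twist": 0},
  {"x": -0.001,"y": 0,"z": 0.059,"twist": 0},
  {"x": -0.001,"y": 0,"z": 0.059,"twist": 0},
])

```text
time: 25.85
tool_pos: [456.2, -201.8, 163.0]
tcp_rot: [-3.141, 0.001, -3.106]
contact_force: [0.2, 0.4, -0.2]
grip_width: 13.9
finger_force: 30.0
```

Emit:
play_rows([
  {"x": 0,"y": 0,"z": 0.001,"twist": 0},
  {"x": 0,"y": 0,"z": 0.002,"twist": 0},
  {"x": 0,"y": 0,"z": 0.003,"twist": 0},
  {"x": 0,"y": 0,"z": 0.004,"twist": 0},
  {"x": 0,"y": 0,"z": 0.005,"twist": 0},
  {"x": 0,"y": 0,"z": 0.005,"twist": 0},
  {"x": 0,"y": 0,"z": 0.005,"twist": 0},
  {"x": 0,"y": 0,"z": 0.005,"twist": 0},
])

```text
time: 26.65
tool_pos: [456.0, -201.9, 157.7]
tcp_rot: [3.142, 0.0, -3.107]
contact_force: [0.2, -0.0, -1.5]
grip_width: 13.9
finger_force: 30.0
```

Continue down to contact, then begin the tilt.

Emit:
play_rows([
  {"x": 0,"y": 0,"z": 0.001,"twist": 0},
  {"x": 0,"y": 0,"z": 0.002,"twist": 0},
  {"x": 0,"y": 0,"z": 0.003,"twist": 0},
  {"x": 0,"y": 0,"z": 0.0035,"twist": 0},
  {"x": 0,"y": 0,"z": 0.004,"twist": 0},
  {"x": 0,"y": 0,"z": 0.004,"twist": 0},
  {"x": 0,"y": 0,"z": 0.004,"twist": 0},
  {"x": 0,"y": 0,"z": 0.004,"twist": 0},
])

```text
time: 27.45
tool_pos: [456.3, -202.0, 154.8]
tcp_rot: [-3.141, 0.001, -3.106]
contact_force: [-1.3, 1.0, 8.8]
grip_width: 13.7
finger_force: 30.0
```

Emit:
play_rows([
  {"x": 0.004,"y": 0,"z": 0.0,"twist": 0},
  {"x": 0.008,"y": 0,"z": 0.0005,"twist": 0},
  {"x": 0.012,"y": 0,"z": 0.001,"twist": 0},
  {"x": 0.016,"y": 0,"z": 0.0015,"twist": 0},
  {"x": 0.02,"y": 0,"z": 0.002,"twist": 0},
  {"x": 0.024,"y": 0,"z": 0.003,"twist": 0},
  {"x": 0.028,"y": 0,"z": 0.0035,"twist": 0},
  {"x": 0.03,"y": 0,"z": 0.004,"twist": 0},
])

```text
time: 28.25
tool_pos: [427.0, -203.3, 150.7]
tcp_rot: [-3.14, 0.004, -3.107]
contact_force: [2.1, 1.6, 5.7]
grip_width: 13.9
finger_force: 30.0
```

```bash
python3 -c "
from h import *
st();s=snap('scene')
cv2.imwrite('pics/a10.png',cv2.resize(s['pixels'][90:240,110:310],(600,450))[:,:,::-1])
"
```

```text
t 28.25 tcp [ 427.  -203.3  150.7] rpy [-179.9    0.2 -178. ] j [-0.61  0.36  1.81  0.    0.97 -2.21] F [2.1 1.6 5.7] w 13.9 ff 30.0
```

View pics/a10.png

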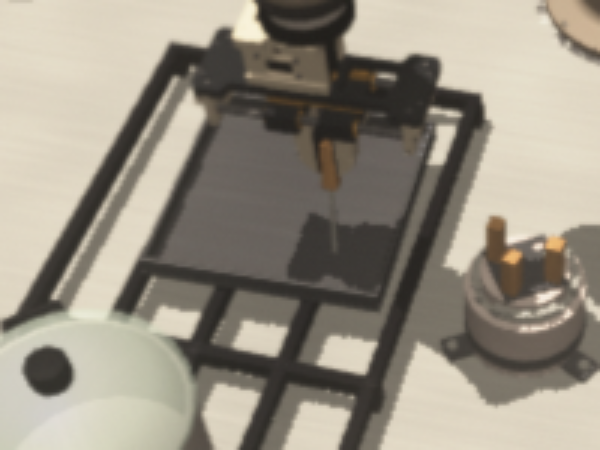

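Emit:
play_rows([
  {"x": 0.006,"y": 0,"z": 0.002,"twist": 0},
  {"x": 0.012,"y": 0,"z": 0.004,"twist": 0},
  {"x": 0.018,"y": 0,"z": 0.0065,"twist": 0},
  {"x": 0.024,"y": 0,"z": 0.0095,"twist": 0},
  {"x": 0.03,"y": 0,"z": 0.013,"twist": 0},
  {"x": 0.035,"y": 0,"z": 0.016,"twist": 0},
  {"x": 0.04,"y": 0,"z": 0.02,"twist": 0},
  {"x": 0.044,"y": 0,"z": 0.023,"twist": 0},
])

```text
time: 29.1
tool_pos: [381.7, -204.6, 126.4]
tcp_rot: [-3.141, 0.0, -3.107]
contact_force: [1.7, -0.4, 2.6]
grip_width: 13.7
finger_force: 30.0
```

Emit:
play_rows([
  {"x": 0.004,"y": 0,"z": 0.003,"twist": 0},
  {"x": 0.007,"y": 0,"z": 0.006,"twist": 0},
  {"x": 0.01,"y": 0,"z": 0.009,"twist": 0},
  {"x": 0.013,"y": 0,"z": 0.012,"twist": 0},
  {"x": 0.015,"y": 0,"z": 0.015,"twist": 0},
  {"x": 0.018,"y": 0,"z": 0.018,"twist": 0},
  {"x": 0.02,"y": 0,"z": 0.021,"twist": 0},
  {"x": 0.022,"y": 0,"z": 0.024,"twist": 0},
])

```text
time: 29.9
tool_pos: [359.7, -205.1, 102.4]
tcp_rot: [3.141, -0.0, -3.106]
contact_force: [1.5, -0.6, 2.6]
grip_width: 13.5
finger_force: 30.0
```

```bash
python3 -c "
from h import *
st();s=snap('scene')
cv2.imwrite('pics/a11.png',cv2.resize(s['pixels'][90:240,110:310],(600,450))[:,:,::-1])
"
```

```text
t 29.9 tcp [ 359.7 -205.1  102.4] rpy [ 180.   -0. -178.] j [-0.7   0.35  2.01 -0.    0.78 -2.31] F [ 1.5 -0.6  2.6] w 13.5 ff 30.0
```

View pics/a11.png

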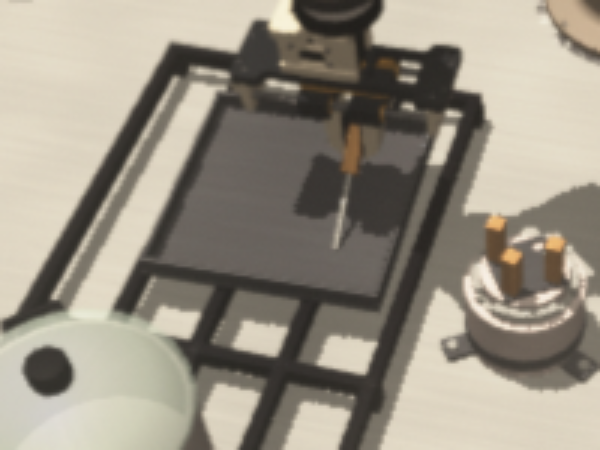

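Emit:
play_rows([
  {"x": 0.002,"y": 0,"z": 0.003,"twist": 0},
  {"x": 0.003,"y": 0,"z": 0.006,"twist": 0},
  {"x": 0.005,"y": 0,"z": 0.009,"twist": 0},
  {"x": 0.006,"y": 0,"z": 0.012,"twist": 0},
  {"x": 0.007,"y": 0,"z": 0.015,"twist": 0},
  {"x": 0.008,"y": 0,"z": 0.018,"twist": 0},
  {"x": 0.009,"y": 0,"z": 0.021,"twist": 0},
  {"x": 0.01,"y": 0,"z": 0.024,"twist": 0},
])

```text
time: 30.75
tool_pos: [349.7, -205.4, 78.4]
tcp_rot: [3.141, -0.0, -3.106]
contact_force: [-2.5, -0.7, 4.4]
grip_width: 13.6
finger_force: 30.0
```

Emit:
play_rows([
  {"x": 0,"y": 0,"z": 0,"twist": 0},
  {"x": 0,"y": 0,"z": 0,"twist": 0},
  {"x": 0,"y": 0,"z": 0,"twist": 0},
  {"x": 0,"y": 0,"z": 0,"twist": 0},
  {"x": 0,"y": 0,"z": 0,"twist": 0},
  {"x": 0,"y": 0,"z": 0,"twist": 0},
  {"x": 0,"y": 0,"z": -0.02,"twist": 0},
  {"x": 0,"y": 0,"z": -0.05,"twist": 0},
], jaw=0.55)

```text
time: 31.55
tool_pos: [349.1, -204.8, 128.2]
tcp_rot: [3.139, -0.003, -3.107]
contact_force: [0.3, -0.4, -0.9]
grip_width: 41.3
finger_force: 0.0
```

```bash
python3 -c "
from h import *
st();go(476.7,7.4,290,168.4)
"
```

```text
t 31.55 tcp [ 349.1 -204.8  128.2] rpy [ 179.8   -0.2 -178. ] j [-0.72  0.29  2.    0.    0.85 -2.33] F [ 0.3 -0.4 -0.9] w 41.3 ff 0.0
shift [-0.1344  0.2081 -0.1616] twist -346.4 -706.4 13.6
```

Emit:
play_rows([
  {"x": 0,"y": 0,"z": -0.04,"twist": 0},
  {"x": -0.005,"y": 0.01,"z": -0.085,"twist": 1},
  {"x": -0.02,"y": 0.035,"z": -0.11,"twist": 3},
  {"x": -0.045,"y": 0.07,"z": -0.11,"twist": 6},
  {"x": -0.07,"y": 0.11,"z": -0.11,"twist": 9},
  {"x": -0.1,"y": 0.155,"z": -0.11,"twist": 12},
  {"x": -0.125,"y": 0.193,"z": -0.11,"twist": 13.6},
  {"x": -0.1344,"y": 0.2081,"z": -0.11,"twist": 13.6},
])

```text
time: 32.35
tool_pos: [478.4, 10.6, 238.7]
tcp_rot: [3.14, 0.001, 2.942]
contact_force: [-0.2, -0.5, -0.1]
grip_width: 41.4
finger_force: 0.0
```

Emit:
play_rows([
  {"x": 0,"y": 0,"z": 0,"twist": 0},
  {"x": 0,"y": 0,"z": 0,"twist": 0},
  {"x": 0,"y": 0,"z": 0,"twist": 0},
  {"x": 0,"y": 0,"z": 0,"twist": 0},
  {"x": 0,"y": 0,"z": 0,"twist": 0},
  {"x": 0,"y": 0,"z": 0,"twist": 0},
  {"x": 0,"y": 0,"z": 0,"twist": 0},
  {"x": 0,"y": 0,"z": 0,"twist": 0},
])

```text
time: 33.15
tool_pos: [477.0, 7.0, 238.8]
tcp_rot: [3.141, 0.0, 2.939]
contact_force: [-0.3, 0.3, -0.2]
grip_width: 41.3
finger_force: 0.0
```

```bash
python3 -c "
from h import *
st();go(476.7,7.4,135,168.4)
t=snap('top');w=snap('wrist');cv2.imwrite('pics/a12.png',np.hstack([cv2.resize(w['pixels'],(400,300)),cv2.resize(t['pixels'][210:390,300:540],(400,300))])[:,:,::-1])
print(proj(w,[476.7,7.9,135])*[400/560,300/420],proj(t,[403,-259,57]))
"
```

```text
t 33.15 tcp [477.    7.  238.8] rpy [180.    0.  168.4] j [-0.15  0.27  1.67  0.    1.2  -1.51] F [-0.3  0.3 -0.2] w 41.3 ff 0.0
shift [0.0004 0.0004 0.1038] twist -0.0 -360.0 360.0
[199.71428571 152.28571429] [390.3 300.2]
```

View pics/a12.png

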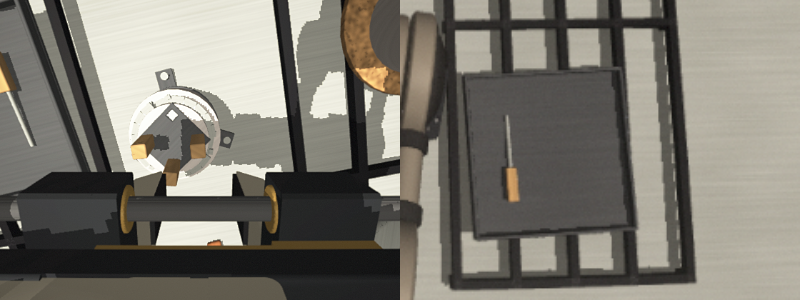

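Emit:
play_rows([
  {"x": 0,"y": 0,"z": 0.01,"twist": 0},
  {"x": 0,"y": 0,"z": 0.025,"twist": 0},
  {"x": 0,"y": 0,"z": 0.042,"twist": 0},
  {"x": 0,"y": 0,"z": 0.06,"twist": 0},
  {"x": 0,"y": 0,"z": 0.078,"twist": 0},
  {"x": 0,"y": 0,"z": 0.092,"twist": 0},
  {"x": 0,"y": 0,"z": 0.101,"twist": 0},
  {"x": 0,"y": 0,"z": 0.104,"twist": 0},
])

```text
time: 34.05
tool_pos: [476.4, 7.3, 133.5]
tcp_rot: [-3.142, -0.002, 2.939]
contact_force: [0.5, 0.5, 0.4]
grip_width: 41.6
finger_force: 0.0
```

Emit:
play_rows([
  {"x": 0,"y": 0,"z": 0,"twist": 0},
  {"x": 0,"y": 0,"z": 0,"twist": 0},
  {"x": 0,"y": 0,"z": 0,"twist": 0},
  {"x": 0,"y": 0,"z": 0,"twist": 0},
  {"x": 0,"y": 0,"z": 0,"twist": 0},
  {"x": 0,"y": 0,"z": 0,"twist": 0},
  {"x": 0,"y": 0,"z": 0,"twist": 0},
  {"x": 0,"y": 0,"z": 0,"twist": 0},
], jaw=1)

```text
time: 34.85
tool_pos: [477.3, 7.1, 135.1]
tcp_rot: [3.141, 0.001, 2.939]
contact_force: [-1.7, -0.7, 4.8]
grip_width: 13.7
finger_force: 30.0
```

Emit:
play_rows([
  {"x": 0,"y": 0,"z": -0.005,"twist": 0},
  {"x": 0,"y": 0,"z": -0.02,"twist": 0},
  {"x": 0,"y": 0,"z": -0.04,"twist": 0},
  {"x": 0,"y": 0,"z": -0.06,"twist": 0},
  {"x": 0,"y": 0,"z": -0.08,"twist": 0},
  {"x": 0,"y": 0,"z": -0.1,"twist": 0},
  {"x": 0,"y": 0,"z": -0.12,"twist": 0},
  {"x": 0,"y": 0,"z": -0.137,"twist": 0},
])

```text
time: 35.65
tool_pos: [476.8, 7.1, 272.8]
tcp_rot: [3.141, 0.0, 2.939]
contact_force: [-0.4, 0.6, -0.8]
grip_width: 13.8
finger_force: 30.0
```

```bash
python3 -c "
from h import *
st();go(457,-238,230,182)
"
```

```text
t 35.65 tcp [476.8   7.1 272.8] rpy [180.    0.  168.4] j [-0.15  0.24  1.61  0.    1.29 -1.51] F [-0.4  0.6 -0.8] w 13.8 ff 30.0
shift [-0.0298 -0.2441  0.0427] twist -13.6 -373.6 346.4
```

Emit:
play_rows([
  {"x": -0.002,"y": -0.015,"z": 0.0,"twist": -1},
  {"x": -0.006,"y": -0.05,"z": 0.0,"twist": -3},
  {"x": -0.011,"y": -0.09,"z": 0.0,"twist": -5},
  {"x": -0.016,"y": -0.13,"z": 0.0,"twist": -7},
  {"x": -0.021,"y": -0.17,"z": 0.01,"twist": -9},
  {"x": -0.026,"y": -0.21,"z": 0.02,"twist": -11},
  {"x": -0.029,"y": -0.235,"z": 0.035,"twist": -13},
  {"x": -0.03,"y": -0.246,"z": 0.05,"twist": -13.6},
])

```text
time: 36.45
tool_pos: [456.4, -242.3, 221.0]
tcp_rot: [-3.141, -0.0, -3.108]
contact_force: [0.4, 0.2, -0.7]
grip_width: 13.6
finger_force: 30.0
```

Emit:
play_rows([
  {"x": 0,"y": 0,"z": 0.008,"twist": 0},
  {"x": 0,"y": 0,"z": 0.02,"twist": 0},
  {"x": 0,"y": 0,"z": 0.032,"twist": 0},
  {"x": 0,"y": 0,"z": 0.044,"twist": 0},
  {"x": 0,"y": 0,"z": 0.054,"twist": 0},
  {"x": 0,"y": 0,"z": 0.06,"twist": 0},
  {"x": 0,"y": 0,"z": 0.063,"twist": 0},
  {"x": 0,"y": 0,"z": 0.063,"twist": 0},
])

```text
time: 37.25
tool_pos: [457.0, -239.8, 158.4]
tcp_rot: [3.141, -0.0, -3.106]
contact_force: [0.1, 0.2, -0.8]
grip_width: 13.7
finger_force: 30.0
```

Emit:
play_rows([
  {"x": 0,"y": 0,"z": 0.001,"twist": 0},
  {"x": 0,"y": 0,"z": 0.002,"twist": 0},
  {"x": 0,"y": 0,"z": 0.003,"twist": 0},
  {"x": 0,"y": 0,"z": 0.0035,"twist": 0},
  {"x": 0,"y": 0,"z": 0.004,"twist": 0},
  {"x": 0,"y": 0,"z": 0.0043,"twist": 0},
  {"x": 0,"y": 0,"z": 0.0043,"twist": 0},
  {"x": 0,"y": 0,"z": 0.0043,"twist": 0},
])

```text
time: 38.05
tool_pos: [457.2, -240.0, 155.0]
tcp_rot: [-3.141, 0.001, -3.106]
contact_force: [-0.3, 0.3, 5.0]
grip_width: 13.7
finger_force: 30.0
```

Emit:
play_rows([
  {"x": 0.004,"y": 0,"z": 0.0,"twist": 0},
  {"x": 0.008,"y": 0,"z": 0.0005,"twist": 0},
  {"x": 0.012,"y": 0,"z": 0.001,"twist": 0},
  {"x": 0.016,"y": 0,"z": 0.0015,"twist": 0},
  {"x": 0.02,"y": 0,"z": 0.002,"twist": 0},
  {"x": 0.024,"y": 0,"z": 0.003,"twist": 0},
  {"x": 0.028,"y": 0,"z": 0.0035,"twist": 0},
  {"x": 0.03,"y": 0,"z": 0.004,"twist": 0},
])

```text
time: 38.85
tool_pos: [427.4, -241.4, 151.0]
tcp_rot: [-3.14, 0.002, -3.107]
contact_force: [2.7, 0.5, 6.0]
grip_width: 13.8
finger_force: 30.0
```

Emit:
play_rows([
  {"x": 0.006,"y": 0,"z": 0.002,"twist": 0},
  {"x": 0.012,"y": 0,"z": 0.004,"twist": 0},
  {"x": 0.018,"y": 0,"z": 0.0065,"twist": 0},
  {"x": 0.024,"y": 0,"z": 0.0095,"twist": 0},
  {"x": 0.03,"y": 0,"z": 0.013,"twist": 0},
  {"x": 0.035,"y": 0,"z": 0.016,"twist": 0},
  {"x": 0.04,"y": 0,"z": 0.02,"twist": 0},
  {"x": 0.044,"y": 0,"z": 0.023,"twist": 0},
])

```text
time: 39.65
tool_pos: [382.6, -242.7, 127.1]
tcp_rot: [-3.141, 0.0, -3.107]
contact_force: [1.3, -1.2, 2.9]
grip_width: 13.3
finger_force: 30.0
```

Same behaviour as before; finish it.

Emit:
play_rows([
  {"x": 0.004,"y": 0,"z": 0.003,"twist": 0},
  {"x": 0.007,"y": 0,"z": 0.006,"twist": 0},
  {"x": 0.01,"y": 0,"z": 0.009,"twist": 0},
  {"x": 0.013,"y": 0,"z": 0.012,"twist": 0},
  {"x": 0.015,"y": 0,"z": 0.015,"twist": 0},
  {"x": 0.018,"y": 0,"z": 0.018,"twist": 0},
  {"x": 0.02,"y": 0,"z": 0.021,"twist": 0},
  {"x": 0.022,"y": 0,"z": 0.024,"twist": 0},
])

```text
time: 40.45
tool_pos: [360.7, -243.1, 103.1]
tcp_rot: [3.141, -0.0, -3.106]
contact_force: [0.4, -0.3, 4.0]
grip_width: 13.8
finger_force: 30.0
```

Emit:
play_rows([
  {"x": 0.002,"y": 0,"z": 0.003,"twist": 0},
  {"x": 0.003,"y": 0,"z": 0.006,"twist": 0},
  {"x": 0.005,"y": 0,"z": 0.009,"twist": 0},
  {"x": 0.006,"y": 0,"z": 0.012,"twist": 0},
  {"x": 0.007,"y": 0,"z": 0.015,"twist": 0},
  {"x": 0.008,"y": 0,"z": 0.018,"twist": 0},
  {"x": 0.009,"y": 0,"z": 0.021,"twist": 0},
  {"x": 0.01,"y": 0,"z": 0.024,"twist": 0},
])

```text
time: 41.25
tool_pos: [350.8, -243.5, 79.1]
tcp_rot: [3.141, -0.0, -3.106]
contact_force: [-2.7, 0.3, 3.3]
grip_width: 13.8
finger_force: 30.0
```

Emit:
play_rows([
  {"x": 0,"y": 0,"z": 0,"twist": 0},
  {"x": 0,"y": 0,"z": 0,"twist": 0},
  {"x": 0,"y": 0,"z": 0,"twist": 0},
  {"x": 0,"y": 0,"z": 0,"twist": 0},
  {"x": 0,"y": 0,"z": 0,"twist": 0},
  {"x": 0,"y": 0,"z": 0,"twist": 0},
  {"x": 0,"y": 0,"z": -0.02,"twist": 0},
  {"x": 0,"y": 0,"z": -0.05,"twist": 0},
], jaw=0.55)

```text
time: 42.05
tool_pos: [350.2, -242.8, 128.8]
tcp_rot: [3.139, -0.003, -3.107]
contact_force: [0.7, -1.2, 0.3]
grip_width: 41.4
finger_force: 0.0
```

```bash
python3 -c "
from h import *
st();go(497.6,-24,240,168.4)
"
```

```text
t 42.05 tcp [ 350.2 -242.8  128.8] rpy [ 179.8   -0.2 -178. ] j [-0.79  0.32  1.95  0.    0.87 -2.39] F [ 0.7 -1.2  0.3] w 41.4 ff 0.0
shift [-0.1546  0.2139 -0.1109] twist -346.4 -706.4 13.6
```

Emit:
play_rows([
  {"x": 0,"y": 0,"z": -0.04,"twist": 0},
  {"x": -0.005,"y": 0.01,"z": -0.085,"twist": 1},
  {"x": -0.025,"y": 0.035,"z": -0.111,"twist": 3},
  {"x": -0.05,"y": 0.07,"z": -0.111,"twist": 6},
  {"x": -0.08,"y": 0.11,"z": -0.111,"twist": 9},
  {"x": -0.115,"y": 0.158,"z": -0.111,"twist": 12},
  {"x": -0.143,"y": 0.198,"z": -0.111,"twist": 13.6},
  {"x": -0.1546,"y": 0.2139,"z": -0.111,"twist": 13.6},
])

```text
time: 42.85
tool_pos: [499.3, -21.3, 240.4]
tcp_rot: [3.141, 0.001, 2.941]
contact_force: [0.5, -0.7, -0.3]
grip_width: 41.1
finger_force: 0.0
```

Emit:
play_rows([
  {"x": 0,"y": 0,"z": 0,"twist": 0},
  {"x": 0,"y": 0,"z": 0,"twist": 0},
  {"x": 0,"y": 0,"z": 0,"twist": 0},
  {"x": 0,"y": 0,"z": 0,"twist": 0},
  {"x": 0,"y": 0,"z": 0,"twist": 0},
  {"x": 0,"y": 0,"z": 0,"twist": 0},
  {"x": 0,"y": 0,"z": 0,"twist": 0},
  {"x": 0,"y": 0,"z": 0,"twist": 0},
])

```text
time: 43.65
tool_pos: [498.0, -24.6, 240.5]
tcp_rot: [3.141, 0.0, 2.939]
contact_force: [0.4, 0.9, 0.5]
grip_width: 41.2
finger_force: 0.0
```

```bash
cat >> h.py <<'E'
def look():
    """tray (dark quad) , wood blobs and lid from the top camera"""
    t=snap('top');im=t['pixels'];hsv=cv2.cvtColor(im,cv2.COLOR_RGB2HSV)
    m=((hsv[...,0]>6)&(hsv[...,0]<25)&(hsv[...,1]>90)&(hsv[...,2]>80)).astype(np.uint8)
    n,l,s,ce=cv2.connectedComponentsWithStats(m)
    for i in range(1,n):
        if s[i,4]>12: print('wood',s[i].tolist(),ce[i].round(1),at(t,*ce[i],57))
    g=im.astype(int);d=((g.max(2)>35)&(g.max(2)<100)&(np.ptp(g,axis=2)<16)).astype(np.uint8)
    d=cv2.morphologyEx(d,cv2.MORPH_OPEN,np.ones((13,13)))
    n,l,s,ce=cv2.connectedComponentsWithStats(d)
    for i in range(1,n):
        if s[i,4]>3000: print('dark',s[i].tolist(),ce[i].round(1),at(t,*ce[i],50))
    return t
E
python3 -c "
from h import *
st();go(497.6,-24,134.5,168.4);look()
w=snap('wrist');print(proj(w,[497.6,-24,135]))
im=w['pixels'];hsv=cv2.cvtColor(im,cv2.COLOR_RGB2HSV)
m=((hsv[...,0]>6)&(hsv[...,0]<25)&(hsv[...,1]>100)&(hsv[...,2]>60)).astype(np.uint8)
n,l,s,ce=cv2.connectedComponentsWithStats(m)
print([(s[i].tolist(),ce[i].round()) for i in range(1,n) if s[i,4]>60])
"
```

```text
t 43.65 tcp [498.  -24.6 240.5] rpy [180.    0.  168.4] j [-0.2   0.3   1.61  0.    1.22 -1.57] F [0.4 0.9 0.5] w 41.2 ff 0.0
shift [0.0005 0.0005 0.106 ] twist -0.0 -360.0 360.0
wood [259, 102, 27, 92, 1422] [273.1 137.5] [787.6   0.   57. ]
wood [117, 268, 74, 75, 1960] [158.  306.5] [396.2 261.3  57. ]
wood [294, 271, 7, 6, 30] [296.3 273.9] [465.1 -48.8  57. ]
wood [130, 291, 22, 28, 210] [140.3 304.5] [401.  301.4  57. ]
wood [363, 310, 8, 21, 131] [367.  320.4] [ 359.7 -204.3   57. ]
wood [380, 310, 8, 21, 137] [383.8 319.8] [ 360.1 -242.2   57. ]
dark [332, 250, 107, 104, 8964] [386.1 301.9] [ 399.2 -251.    50. ]
[279.  212.4]
[([512, 0, 48, 93, 3154], array([538.,  39.])), ([4, 36, 46, 61, 1481], array([27., 65.])), ([0, 82, 9, 22, 111], array([ 3., 95.])), ([223, 152, 28, 30, 655], array([237., 167.])), ([267, 188, 21, 34, 648], array([277., 204.])), ([168, 259, 21, 68, 776], array([176., 293.])), ([369, 259, 21, 68, 779], array([381., 292.])), ([132, 314, 403, 35, 3592], array([362., 342.]))]
```

Emit:
play_rows([
  {"x": 0,"y": 0,"z": 0.01,"twist": 0},
  {"x": 0,"y": 0,"z": 0.025,"twist": 0},
  {"x": 0,"y": 0,"z": 0.042,"twist": 0},
  {"x": 0,"y": 0,"z": 0.06,"twist": 0},
  {"x": 0,"y": 0,"z": 0.078,"twist": 0},
  {"x": 0,"y": 0,"z": 0.092,"twist": 0},
  {"x": 0,"y": 0,"z": 0.102,"twist": 0},
  {"x": 0,"y": 0,"z": 0.1055,"twist": 0},
])

```text
time: 44.55
tool_pos: [497.4, -24.3, 133.6]
tcp_rot: [3.142, -0.002, 2.939]
contact_force: [0.1, -0.3, -0.3]
grip_width: 41.6
finger_force: 0.0
```

Emit:
play_rows([
  {"x": 0,"y": 0,"z": 0,"twist": 0},
  {"x": 0,"y": 0,"z": 0,"twist": 0},
  {"x": 0,"y": 0,"z": 0,"twist": 0},
  {"x": 0,"y": 0,"z": 0,"twist": 0},
  {"x": 0,"y": 0,"z": 0,"twist": 0},
  {"x": 0,"y": 0,"z": 0,"twist": 0},
  {"x": 0,"y": 0,"z": 0,"twist": 0},
  {"x": 0,"y": 0,"z": 0,"twist": 0},
], jaw=1)

```text
time: 45.35
tool_pos: [498.3, -24.5, 135.3]
tcp_rot: [3.142, 0.001, 2.939]
contact_force: [-0.1, -0.3, 4.0]
grip_width: 13.9
finger_force: 30.0
```

Emit:
play_rows([
  {"x": 0,"y": 0,"z": -0.005,"twist": 0},
  {"x": 0,"y": 0,"z": -0.02,"twist": 0},
  {"x": 0,"y": 0,"z": -0.04,"twist": 0},
  {"x": 0,"y": 0,"z": -0.06,"twist": 0},
  {"x": 0,"y": 0,"z": -0.08,"twist": 0},
  {"x": 0,"y": 0,"z": -0.1,"twist": 0},
  {"x": 0,"y": 0,"z": -0.12,"twist": 0},
  {"x": 0,"y": 0,"z": -0.137,"twist": 0},
])

```text
time: 46.15
tool_pos: [497.9, -24.4, 273.0]
tcp_rot: [3.141, 0.0, 2.939]
contact_force: [0.2, 0.5, -0.6]
grip_width: 14.1
finger_force: 30.0
```

```bash
python3 -c "
from h import *
st();go(458,-279,223,182)
"
```

```text
t 46.15 tcp [497.9 -24.4 273. ] rpy [180.    0.  168.4] j [-0.2   0.28  1.56  0.    1.31 -1.57] F [ 0.2  0.5 -0.6] w 14.1 ff 30.0
shift [-0.012  -0.2575  0.05  ] twist -13.6 -373.6 346.4
```

Emit:
play_rows([
  {"x": -0.001,"y": -0.015,"z": 0.0,"twist": -1},
  {"x": -0.003,"y": -0.05,"z": 0.0,"twist": -3},
  {"x": -0.005,"y": -0.09,"z": 0.0,"twist": -5},
  {"x": -0.007,"y": -0.13,"z": 0.0,"twist": -7},
  {"x": -0.009,"y": -0.17,"z": 0.01,"twist": -9},
  {"x": -0.011,"y": -0.21,"z": 0.02,"twist": -11},
  {"x": -0.012,"y": -0.245,"z": 0.035,"twist": -13},
  {"x": -0.012,"y": -0.258,"z": 0.05,"twist": -13.6},
])

```text
time: 46.95
tool_pos: [457.1, -282.6, 221.2]
tcp_rot: [-3.141, -0.0, -3.108]
contact_force: [1.4, 0.6, -0.3]
grip_width: 14.1
finger_force: 30.0
```

Emit:
play_rows([
  {"x": 0,"y": 0,"z": 0.008,"twist": 0},
  {"x": 0,"y": 0,"z": 0.02,"twist": 0},
  {"x": 0,"y": 0,"z": 0.032,"twist": 0},
  {"x": 0,"y": 0,"z": 0.044,"twist": 0},
  {"x": 0,"y": 0,"z": 0.054,"twist": 0},
  {"x": 0,"y": 0,"z": 0.06,"twist": 0},
  {"x": 0,"y": 0,"z": 0.063,"twist": 0},
  {"x": 0,"y": 0,"z": 0.063,"twist": 0},
])

```text
time: 47.75
tool_pos: [458.0, -279.4, 158.7]
tcp_rot: [3.141, -0.0, -3.106]
contact_force: [0.4, -0.6, -0.5]
grip_width: 13.5
finger_force: 30.0
```

Emit:
play_rows([
  {"x": 0,"y": 0,"z": 0.001,"twist": 0},
  {"x": 0,"y": 0,"z": 0.002,"twist": 0},
  {"x": 0,"y": 0,"z": 0.003,"twist": 0},
  {"x": 0,"y": 0,"z": 0.0035,"twist": 0},
  {"x": 0,"y": 0,"z": 0.004,"twist": 0},
  {"x": 0,"y": 0,"z": 0.0043,"twist": 0},
  {"x": 0,"y": 0,"z": 0.0043,"twist": 0},
  {"x": 0,"y": 0,"z": 0.0043,"twist": 0},
])

```text
time: 48.55
tool_pos: [458.1, -279.7, 155.1]
tcp_rot: [-3.141, 0.001, -3.107]
contact_force: [-0.9, 0.4, 4.7]
grip_width: 13.7
finger_force: 30.0
```

Emit:
play_rows([
  {"x": 0.004,"y": 0,"z": 0.0,"twist": 0},
  {"x": 0.008,"y": 0,"z": 0.0005,"twist": 0},
  {"x": 0.012,"y": 0,"z": 0.001,"twist": 0},
  {"x": 0.016,"y": 0,"z": 0.0015,"twist": 0},
  {"x": 0.02,"y": 0,"z": 0.002,"twist": 0},
  {"x": 0.024,"y": 0,"z": 0.003,"twist": 0},
  {"x": 0.028,"y": 0,"z": 0.0035,"twist": 0},
  {"x": 0.03,"y": 0,"z": 0.004,"twist": 0},
])

```text
time: 49.35
tool_pos: [428.4, -281.1, 151.3]
tcp_rot: [-3.14, 0.002, -3.107]
contact_force: [2.0, 0.3, 6.1]
grip_width: 13.6
finger_force: 30.0
```

Emit:
play_rows([
  {"x": 0.006,"y": 0,"z": 0.002,"twist": 0},
  {"x": 0.012,"y": 0,"z": 0.004,"twist": 0},
  {"x": 0.018,"y": 0,"z": 0.0065,"twist": 0},
  {"x": 0.024,"y": 0,"z": 0.0095,"twist": 0},
  {"x": 0.03,"y": 0,"z": 0.013,"twist": 0},
  {"x": 0.035,"y": 0,"z": 0.016,"twist": 0},
  {"x": 0.04,"y": 0,"z": 0.02,"twist": 0},
  {"x": 0.044,"y": 0,"z": 0.023,"twist": 0},
])

```text
time: 50.15
tool_pos: [383.8, -282.4, 127.5]
tcp_rot: [-3.141, 0.0, -3.107]
contact_force: [0.1, -0.1, 4.9]
grip_width: 13.8
finger_force: 30.0
```

Emit:
play_rows([
  {"x": 0.004,"y": 0,"z": 0.003,"twist": 0},
  {"x": 0.007,"y": 0,"z": 0.006,"twist": 0},
  {"x": 0.01,"y": 0,"z": 0.009,"twist": 0},
  {"x": 0.013,"y": 0,"z": 0.012,"twist": 0},
  {"x": 0.015,"y": 0,"z": 0.015,"twist": 0},
  {"x": 0.018,"y": 0,"z": 0.018,"twist": 0},
  {"x": 0.02,"y": 0,"z": 0.021,"twist": 0},
  {"x": 0.022,"y": 0,"z": 0.024,"twist": 0},
])

```text
time: 50.95
tool_pos: [361.7, -282.9, 103.3]
tcp_rot: [3.141, -0.0, -3.106]
contact_force: [-0.0, -0.2, 4.0]
grip_width: 13.7
finger_force: 30.0
```

Emit:
play_rows([
  {"x": 0.002,"y": 0,"z": 0.003,"twist": 0},
  {"x": 0.003,"y": 0,"z": 0.006,"twist": 0},
  {"x": 0.005,"y": 0,"z": 0.009,"twist": 0},
  {"x": 0.006,"y": 0,"z": 0.012,"twist": 0},
  {"x": 0.007,"y": 0,"z": 0.015,"twist": 0},
  {"x": 0.008,"y": 0,"z": 0.018,"twist": 0},
  {"x": 0.009,"y": 0,"z": 0.021,"twist": 0},
  {"x": 0.01,"y": 0,"z": 0.024,"twist": 0},
])

```text
time: 51.75
tool_pos: [351.8, -283.1, 79.2]
tcp_rot: [3.141, -0.0, -3.106]
contact_force: [-2.8, -1.7, 3.7]
grip_width: 13.9
finger_force: 30.0
```

Emit:
play_rows([
  {"x": 0,"y": 0,"z": 0,"twist": 0},
  {"x": 0,"y": 0,"z": 0,"twist": 0},
  {"x": 0,"y": 0,"z": 0,"twist": 0},
  {"x": 0,"y": 0,"z": 0,"twist": 0},
  {"x": 0,"y": 0,"z": 0,"twist": 0},
  {"x": 0,"y": 0,"z": 0,"twist": 0},
  {"x": 0,"y": 0,"z": -0.02,"twist": 0},
  {"x": 0,"y": 0,"z": -0.05,"twist": 0},
], jaw=0.55)

```text
time: 52.55
tool_pos: [351.3, -282.4, 128.9]
tcp_rot: [3.138, -0.003, -3.107]
contact_force: [0.0, -0.3, 0.4]
grip_width: 40.8
finger_force: 0.0
```

```bash
python3 -c "
from h import *
st();go(465.9,-45.1,240,168.4)
"
```

```text
t 52.55 tcp [ 351.3 -282.4  128.9] rpy [ 1.798e+02 -1.000e-01 -1.780e+02] j [-0.85  0.36  1.89  0.    0.9  -2.45] F [ 0.  -0.3  0.4] w 40.8 ff 0.0
shift [-0.1226  0.2335 -0.1106] twist -346.4 -706.4 13.6
```

Emit:
play_rows([
  {"x": 0,"y": 0,"z": -0.04,"twist": 0},
  {"x": -0.005,"y": 0.01,"z": -0.085,"twist": 1},
  {"x": -0.02,"y": 0.038,"z": -0.111,"twist": 3},
  {"x": -0.042,"y": 0.08,"z": -0.111,"twist": 6},
  {"x": -0.066,"y": 0.125,"z": -0.111,"twist": 9},
  {"x": -0.092,"y": 0.175,"z": -0.111,"twist": 12},
  {"x": -0.115,"y": 0.218,"z": -0.111,"twist": 13.6},
  {"x": -0.1226,"y": 0.2335,"z": -0.111,"twist": 13.6},
])

```text
time: 53.35
tool_pos: [467.3, -42.3, 240.7]
tcp_rot: [3.141, 0.001, 2.941]
contact_force: [0.4, 0.1, 0.7]
grip_width: 41.2
finger_force: 0.0
```

Emit:
play_rows([
  {"x": 0,"y": 0,"z": 0,"twist": 0},
  {"x": 0,"y": 0,"z": 0,"twist": 0},
  {"x": 0,"y": 0,"z": 0,"twist": 0},
  {"x": 0,"y": 0,"z": 0,"twist": 0},
  {"x": 0,"y": 0,"z": 0,"twist": 0},
  {"x": 0,"y": 0,"z": 0,"twist": 0},
  {"x": 0,"y": 0,"z": 0,"twist": 0},
  {"x": 0,"y": 0,"z": 0,"twist": 0},
])

```text
time: 54.15
tool_pos: [466.3, -45.8, 240.6]
tcp_rot: [3.141, 0.0, 2.939]
contact_force: [-0.4, -0.9, -0.0]
grip_width: 41.4
finger_force: 0.0
```

```bash
python3 -c "
from h import *
st();go(465.9,-45.1,134.5,168.4);look()
w=snap('wrist');print(proj(w,[465.9,-45.1,135]))
im=w['pixels'];hsv=cv2.cvtColor(im,cv2.COLOR_RGB2HSV)
m=((hsv[...,0]>6)&(hsv[...,0]<25)&(hsv[...,1]>100)&(hsv[...,2]>60)).astype(np.uint8)
n,l,s,ce=cv2.connectedComponentsWithStats(m)
print([(s[i].tolist(),ce[i].round()) for i in range(1,n) if s[i,4]>60])
"
```

```text
t 54.15 tcp [466.3 -45.8 240.6] rpy [180.    0.  168.4] j [-0.26  0.25  1.69  0.    1.2  -1.63] F [-0.4 -0.9 -0. ] w 41.4 ff 0.0
shift [0.0006 0.0006 0.1061] twist -0.0 -360.0 360.0
wood [259, 102, 27, 94, 1440] [273.1 138.2] [ 7.858e+02 -1.000e-01  5.700e+01]
wood [117, 268, 74, 76, 2013] [161.6 295.3] [420.9 253.9  57. ]
wood [126, 302, 21, 28, 212] [135.9 315.5] [376.8 310.5  57. ]
wood [398, 309, 8, 21, 128] [401.4 318.8] [ 361.4 -282.    57. ]
wood [363, 310, 8, 21, 130] [366.9 320.4] [ 359.7 -204.2   57. ]
wood [380, 310, 8, 21, 137] [383.8 319.8] [ 360.1 -242.3   57. ]
dark [352, 250, 86, 106, 5969] [400.3 302.1] [ 398.  -283.3   50. ]
[279.2 212.3]
[([539, 0, 21, 106, 1544], array([551.,  48.])), ([44, 71, 42, 59, 1337], array([64., 99.])), ([0, 82, 45, 57, 1399], array([ 22., 109.])), ([266, 187, 22, 35, 659], array([276., 205.])), ([168, 259, 21, 68, 778], array([176., 293.])), ([369, 259, 21, 68, 782], array([381., 292.])), ([132, 337, 402, 12, 3054], array([367., 344.]))]
```

Emit:
play_rows([
  {"x": 0,"y": 0,"z": 0.01,"twist": 0},
  {"x": 0,"y": 0,"z": 0.025,"twist": 0},
  {"x": 0,"y": 0,"z": 0.042,"twist": 0},
  {"x": 0,"y": 0,"z": 0.06,"twist": 0},
  {"x": 0,"y": 0,"z": 0.078,"twist": 0},
  {"x": 0,"y": 0,"z": 0.092,"twist": 0},
  {"x": 0,"y": 0,"z": 0.102,"twist": 0},
  {"x": 0,"y": 0,"z": 0.1055,"twist": 0},
])

```text
time: 55.05
tool_pos: [465.8, -45.4, 133.9]
tcp_rot: [3.141, -0.002, 2.939]
contact_force: [-0.7, -0.1, 0.8]
grip_width: 41.4
finger_force: 0.0
```

Emit:
play_rows([
  {"x": 0,"y": 0,"z": 0,"twist": 0},
  {"x": 0,"y": 0,"z": 0,"twist": 0},
  {"x": 0,"y": 0,"z": 0,"twist": 0},
  {"x": 0,"y": 0,"z": 0,"twist": 0},
  {"x": 0,"y": 0,"z": 0,"twist": 0},
  {"x": 0,"y": 0,"z": 0,"twist": 0},
  {"x": 0,"y": 0,"z": 0,"twist": 0},
  {"x": 0,"y": 0,"z": 0,"twist": 0},
], jaw=1)

```text
time: 55.85
tool_pos: [466.7, -45.7, 135.5]
tcp_rot: [3.142, 0.001, 2.939]
contact_force: [-1.2, -0.2, 4.6]
grip_width: 13.7
finger_force: 30.0
```

Emit:
play_rows([
  {"x": 0,"y": 0,"z": -0.005,"twist": 0},
  {"x": 0,"y": 0,"z": -0.02,"twist": 0},
  {"x": 0,"y": 0,"z": -0.04,"twist": 0},
  {"x": 0,"y": 0,"z": -0.06,"twist": 0},
  {"x": 0,"y": 0,"z": -0.08,"twist": 0},
  {"x": 0,"y": 0,"z": -0.1,"twist": 0},
  {"x": 0,"y": 0,"z": -0.12,"twist": 0},
  {"x": 0,"y": 0,"z": -0.137,"twist": 0},
])

```text
time: 56.65
tool_pos: [466.2, -45.6, 273.1]
tcp_rot: [3.141, -0.0, 2.939]
contact_force: [0.2, -0.6, -0.7]
grip_width: 14.0
finger_force: 30.0
```

```bash
python3 -c "
from h import *
st();go(459,-317,223,182)
"
```

```text
t 56.65 tcp [466.2 -45.6 273.1] rpy [180.   -0.  168.4] j [-0.26  0.22  1.63  0.    1.29 -1.63] F [ 0.2 -0.6 -0.7] w 14.0 ff 30.0
shift [-0.0475 -0.2673  0.0501] twist -13.6 -373.6 346.4
```

Emit:
play_rows([
  {"x": -0.003,"y": -0.015,"z": 0.0,"twist": -1},
  {"x": -0.009,"y": -0.05,"z": 0.0,"twist": -3},
  {"x": -0.016,"y": -0.09,"z": 0.0,"twist": -5},
  {"x": -0.023,"y": -0.13,"z": 0.0,"twist": -7},
  {"x": -0.03,"y": -0.17,"z": 0.01,"twist": -9},
  {"x": -0.038,"y": -0.213,"z": 0.02,"twist": -11},
  {"x": -0.045,"y": -0.25,"z": 0.035,"twist": -13},
  {"x": -0.047,"y": -0.264,"z": 0.05,"twist": -13.6},
])

```text
time: 57.45
tool_pos: [458.7, -317.0, 221.2]
tcp_rot: [-3.141, -0.0, -3.108]
contact_force: [0.1, -0.5, -0.8]
grip_width: 13.8
finger_force: 30.0
```

Emit:
play_rows([
  {"x": 0,"y": 0,"z": 0.008,"twist": 0},
  {"x": 0,"y": 0,"z": 0.02,"twist": 0},
  {"x": 0,"y": 0,"z": 0.032,"twist": 0},
  {"x": 0,"y": 0,"z": 0.044,"twist": 0},
  {"x": 0,"y": 0,"z": 0.054,"twist": 0},
  {"x": 0,"y": 0,"z": 0.06,"twist": 0},
  {"x": 0,"y": 0,"z": 0.063,"twist": 0},
  {"x": 0,"y": 0,"z": 0.063,"twist": 0},
])

```text
time: 58.25
tool_pos: [459.4, -313.5, 158.9]
tcp_rot: [3.141, -0.0, -3.106]
contact_force: [-0.7, -0.7, -0.6]
grip_width: 13.7
finger_force: 30.0
```

Emit:
play_rows([
  {"x": 0,"y": 0,"z": 0.001,"twist": 0},
  {"x": 0,"y": 0,"z": 0.002,"twist": 0},
  {"x": 0,"y": 0,"z": 0.003,"twist": 0},
  {"x": 0,"y": 0,"z": 0.0035,"twist": 0},
  {"x": 0,"y": 0,"z": 0.004,"twist": 0},
  {"x": 0,"y": 0,"z": 0.0043,"twist": 0},
  {"x": 0,"y": 0,"z": 0.0043,"twist": 0},
  {"x": 0,"y": 0,"z": 0.0043,"twist": 0},
])

```text
time: 59.05
tool_pos: [459.6, -313.8, 155.3]
tcp_rot: [-3.141, 0.001, -3.107]
contact_force: [-0.8, 1.5, 4.9]
grip_width: 13.7
finger_force: 30.0
```

Emit:
play_rows([
  {"x": 0.004,"y": 0,"z": 0.0,"twist": 0},
  {"x": 0.008,"y": 0,"z": 0.0005,"twist": 0},
  {"x": 0.012,"y": 0,"z": 0.001,"twist": 0},
  {"x": 0.016,"y": 0,"z": 0.0015,"twist": 0},
  {"x": 0.02,"y": 0,"z": 0.002,"twist": 0},
  {"x": 0.024,"y": 0,"z": 0.003,"twist": 0},
  {"x": 0.028,"y": 0,"z": 0.0035,"twist": 0},
  {"x": 0.03,"y": 0,"z": 0.004,"twist": 0},
])

```text
time: 59.85
tool_pos: [429.8, -315.2, 151.4]
tcp_rot: [-3.14, 0.002, -3.107]
contact_force: [2.5, 0.6, 5.1]
grip_width: 13.5
finger_force: 30.0
```

Emit:
play_rows([
  {"x": 0.006,"y": 0,"z": 0.002,"twist": 0},
  {"x": 0.012,"y": 0,"z": 0.004,"twist": 0},
  {"x": 0.018,"y": 0,"z": 0.0065,"twist": 0},
  {"x": 0.024,"y": 0,"z": 0.0095,"twist": 0},
  {"x": 0.03,"y": 0,"z": 0.013,"twist": 0},
  {"x": 0.035,"y": 0,"z": 0.016,"twist": 0},
  {"x": 0.04,"y": 0,"z": 0.02,"twist": 0},
  {"x": 0.044,"y": 0,"z": 0.023,"twist": 0},
])

```text
time: 60.65
tool_pos: [385.0, -316.4, 127.4]
tcp_rot: [-3.142, -0.0, -3.107]
contact_force: [1.5, -0.3, 2.6]
grip_width: 14.2
finger_force: 30.0
```

Emit:
play_rows([
  {"x": 0.004,"y": 0,"z": 0.003,"twist": 0},
  {"x": 0.007,"y": 0,"z": 0.006,"twist": 0},
  {"x": 0.01,"y": 0,"z": 0.009,"twist": 0},
  {"x": 0.013,"y": 0,"z": 0.012,"twist": 0},
  {"x": 0.015,"y": 0,"z": 0.015,"twist": 0},
  {"x": 0.018,"y": 0,"z": 0.018,"twist": 0},
  {"x": 0.02,"y": 0,"z": 0.021,"twist": 0},
  {"x": 0.022,"y": 0,"z": 0.024,"twist": 0},
])

```text
time: 61.45
tool_pos: [363.1, -316.9, 103.5]
tcp_rot: [3.141, -0.0, -3.106]
contact_force: [0.7, 0.0, 4.0]
grip_width: 13.4
finger_force: 30.0
```

Emit:
play_rows([
  {"x": 0.002,"y": 0,"z": 0.003,"twist": 0},
  {"x": 0.003,"y": 0,"z": 0.006,"twist": 0},
  {"x": 0.005,"y": 0,"z": 0.009,"twist": 0},
  {"x": 0.006,"y": 0,"z": 0.012,"twist": 0},
  {"x": 0.007,"y": 0,"z": 0.015,"twist": 0},
  {"x": 0.008,"y": 0,"z": 0.018,"twist": 0},
  {"x": 0.009,"y": 0,"z": 0.021,"twist": 0},
  {"x": 0.01,"y": 0,"z": 0.024,"twist": 0},
])

```text
time: 62.25
tool_pos: [353.3, -317.3, 79.5]
tcp_rot: [3.141, -0.0, -3.107]
contact_force: [-3.2, -0.3, 3.7]
grip_width: 13.8
finger_force: 30.0
```

Emit:
play_rows([
  {"x": 0,"y": 0,"z": 0,"twist": 0},
  {"x": 0,"y": 0,"z": 0,"twist": 0},
  {"x": 0,"y": 0,"z": 0,"twist": 0},
  {"x": 0,"y": 0,"z": 0,"twist": 0},
  {"x": 0,"y": 0,"z": 0,"twist": 0},
  {"x": 0,"y": 0,"z": 0,"twist": 0},
  {"x": 0,"y": 0,"z": -0.02,"twist": 0},
  {"x": 0,"y": 0,"z": -0.05,"twist": 0},
], jaw=0.7)

```text
time: 63.05
tool_pos: [352.7, -316.5, 129.1]
tcp_rot: [3.138, -0.002, -3.107]
contact_force: [0.4, -0.9, -1.0]
grip_width: 27.7
finger_force: 0.0
```

Emit:
play_rows([
  {"x": 0,"y": 0,"z": -0.04,"twist": 0},
  {"x": -0.005,"y": 0.01,"z": -0.085,"twist": 1},
  {"x": -0.02,"y": 0.038,"z": -0.13,"twist": 3},
  {"x": -0.042,"y": 0.08,"z": -0.16,"twist": 6},
  {"x": -0.066,"y": 0.125,"z": -0.16,"twist": 9},
  {"x": -0.092,"y": 0.175,"z": -0.16,"twist": 12},
  {"x": -0.115,"y": 0.22,"z": -0.16,"twist": 13.6},
  {"x": -0.125,"y": 0.26,"z": -0.16,"twist": 13.6},
], jaw=0)

```text
time: 63.85
tool_pos: [467.9, -59.1, 290.0]
tcp_rot: [3.142, 0.001, 2.938]
contact_force: [0.8, -0.3, 0.0]
grip_width: 86.9
finger_force: 0.0
```

```bash
python3 -c "
from h import *
st();t=look()
# lid: bar (dark reddish) and aluminium top near trivet
im=t['pixels'];hsv=cv2.cvtColor(im,cv2.COLOR_RGB2HSV);x0,y0,x1,y1=95,250,215,360
sub=hsv[y0:y1,x0:x1]
for nm,m in (('bar',((sub[...,0]<12)|(sub[...,0]>170))&(sub[...,1]>90)&(sub[...,2]<110)),('lid',(sub[...,1]<50)&(sub[...,2]>150))):
    n,l,s,ce=cv2.connectedComponentsWithStats(m.astype(np.uint8))
    for i in range(1,n):
        if s[i,4]>25:
            ys,xs=np.where(l==i);r=cv2.minAreaRect(np.c_[xs,ys].astype(np.float32))
            print(nm,s[i].tolist(),ce[i].round(1)+[x0,y0],at(t,*(ce[i]+[x0,y0]),152),r)
print(proj(t,[403,273,152]),proj(t,[403,273,120]))
"
```

```text
t 63.85 tcp [467.9 -59.1 290. ] rpy [1.800e+02 1.000e-01 1.683e+02] j [-0.29  0.21  1.6   0.    1.33 -1.66] F [ 0.8 -0.3  0. ] w 86.9 ff 0.0
wood [259, 102, 27, 94, 1439] [273.1 138.2] [785.9  -0.   57. ]
wood [117, 268, 74, 76, 1991] [161.3 295.2] [421.3 254.5  57. ]
wood [126, 302, 21, 28, 211] [136.  315.4] [377.  310.4  57. ]
wood [398, 309, 8, 21, 127] [401.4 318.8] [ 361.5 -282.    57. ]
wood [413, 308, 8, 20, 132] [416.2 317.7] [ 363.  -315.7   57. ]
wood [380, 310, 8, 21, 132] [383.9 320. ] [ 359.6 -242.4   57. ]
bar [31, 52, 23, 27, 243] [136.8 315.2] [382.6 278.3 152. ] ((42.10000228881836, 65.70000457763672), (9.40000057220459, 30.200002670288086), 36.869895935058594)
lid [0, 0, 19, 91, 1503] [103.1 292.1] [429.  349.5 152. ] ((9.0, 45.0), (90.0, 18.0), 90.0)
lid [26, 0, 27, 38, 605] [132.5 262.6] [488.7 291.  152. ] ((38.921268463134766, 18.49585723876953), (24.702651977539062, 38.315391540527344), 3.012787342071533)
lid [60, 0, 26, 23, 474] [168.2 259.3] [494.7 217.3 152. ] ((72.5, 11.0), (22.0, 25.0), 90.0)
lid [94, 5, 24, 39, 734] [201.5 274.7] [462.7 148.3 152. ] ((105.5, 24.0), (38.0, 23.0), 90.0)
lid [23, 40, 49, 63, 1871] [141.4 318.8] [375.4 268.5 152. ] ((45.18103790283203, 69.07759094238281), (48.714691162109375, 60.92619323730469), 23.198591232299805)
lid [97, 72, 21, 38, 403] [205.2 346.7] [320.1 139.1 152. ] ((107.0, 90.5), (37.0, 20.0), 90.0)
[139.7 304.9] [144.4 304.4]
```

Emit:
play_rows([
  {"x": 0.01,"y": 0.02,"z": 0,"twist": 0},
  {"x": 0.02,"y": 0.045,"z": 0,"twist": 0},
  {"x": 0.02,"y": 0.07,"z": 0,"twist": 0},
  {"x": 0.02,"y": 0.095,"z": 0,"twist": 0},
  {"x": 0.02,"y": 0.115,"z": 0,"twist": 0},
  {"x": 0.02,"y": 0.125,"z": 0,"twist": 0},
  {"x": 0.02,"y": 0.13,"z": 0,"twist": 0},
  {"x": 0.02,"y": 0.13,"z": 0,"twist": 0},
])

```text
time: 64.7
tool_pos: [473.6, 70.4, 289.7]
tcp_rot: [-3.141, -0.0, 2.94]
contact_force: [-0.5, -0.8, 0.5]
grip_width: 91.9
finger_force: 0.0
```

```bash
python3 -c "
from h import *
st();t=look();s=snap('scene')
# steel shafts: bright line pixels inside tray
im=t['pixels'].astype(int);sub=im[240:360,335:450];m=((sub.min(2)>95)&(np.ptp(sub,axis=2)<30)).astype(np.uint8)
n,l,st_,ce=cv2.connectedComponentsWithStats(m)
for i in range(1,n):
    if st_[i,4]>15: print('shaft',(st_[i,:2]+[335,240]).tolist(),st_[i,2:].tolist())
# scene: lid bar and trivet
hs=cv2.cvtColor(s['pixels'],cv2.COLOR_RGB2HSV);x0,y0,x1,y1=350,130,460,235;sb=hs[y0:y1,x0:x1]
for nm,m in (('bar',((sb[...,0]<12)|(sb[...,0]>170))&(sb[...,1]>90)&(sb[...,2]<115)),('cork',(sb[...,0]>8)&(sb[...,0]<25)&(sb[...,1]>120)&(sb[...,2]>115))):
    n,l,q,ce=cv2.connectedComponentsWithStats(m.astype(np.uint8))
    for i in range(1,n):
        if q[i,4]>25:print(nm,(q[i,:2]+[x0,y0]).tolist(),q[i,2:].tolist(),ce[i]+[x0,y0])
for p in([382,277,152],[382,277,136],[403,273,144]):print(proj(s,p))
"
```

```text
t 64.7 tcp [473.6  70.4 289.7] rpy [-180.    -0.   168.4] j [-0.01  0.23  1.58 -0.    1.34 -1.38] F [-0.5 -0.8  0.5] w 91.9 ff 0.0
wood [259, 102, 27, 94, 1439] [273.1 138.2] [785.9  -0.   57. ]
wood [117, 273, 27, 36, 341] [129.7 286.7] [440.5 326.9  57. ]
wood [160, 290, 32, 52, 780] [178. 312.] [383.9 216.   57. ]
wood [398, 309, 8, 21, 127] [401.4 318.8] [ 361.5 -282.    57. ]
wood [413, 308, 8, 20, 132] [416.2 317.7] [ 363.  -315.7   57. ]
wood [363, 310, 8, 21, 130] [366.9 320.4] [ 359.7 -204.2   57. ]
wood [380, 310, 8, 21, 136] [383.8 319.8] [ 360.1 -242.2   57. ]
wood [126, 322, 6, 8, 24] [128.  325.6] [354.8 327.5  57. ]
dark [323, 250, 115, 106, 9034] [375.8 300.7] [ 402.4 -227.7   50. ]
shaft [335, 240] [20, 15, 272]
shaft [367, 240] [21, 13, 244]
shaft [401, 240] [20, 11, 199]
shaft [435, 240] [15, 120, 1368]
shaft [411, 277] [5, 31, 59]
shaft [363, 279] [5, 31, 69]
shaft [379, 279] [5, 31, 71]
shaft [396, 278] [5, 31, 71]
shaft [336, 349] [23, 11, 171]
shaft [407, 349] [20, 11, 205]
shaft [372, 352] [21, 8, 160]
bar [401, 150] [22, 22, 210] [411.47142857 160.62380952]
cork [369, 168] [65, 49, 1194] [398.12730318 199.01423786]
[411.4 156.9]
[409.9 161.2]
[408.3 165.1]
```

```bash
python3 -c "
from plant import bot
print(bot.close_job())"
```

```text
the job is handed in; nothing more can be done
None
```

I handed the job in: the lid stands rim down on the trivet and all four skewers lie inside the tray; the lid got knocked about 20 mm off centre partway through, and I left it there because it is still wholly on the cork and inside the 35 mm limit. The hand-in returned no verdict.

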